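# Size the tray feet on the feeler stand and sort them

## Task

Find the slot width of every white plastic tray foot on the counter by trying it on the feeler stand, sliding its slot over thicker and thicker blades until one no longer goes in. Then stand each foot upright, slot down, flat on the floor of the sorting-tray bay that matches the thickest blade it goes over (left bay for the thinnest blade, middle for the middle one, right for the thickest). Leave the instruments, bowl and bottle where they are.

Things in the scene. Friction and masses are not known exactly. Their poses are not given: they have to be found in the camera images.
- stand: Fixed feeler-gauge stand: dark steel plinth 190 mm (its x) by 230 mm (y), top 8 mm above the counter, with three upright steel blades along its x, 26 mm high above the plinth, side by side 70 mm apart, thinnest left (+y). The rounded noses face the robot (-x), with 85 mm of clear plinth before them; a 28 mm high bar closes the rear. Origin: centre of the underside; may be turned some degrees.
- tray: Fixed flat aluminium sorting tray, 160 mm (its x) by 240 mm (y), floor 3 mm thick; outer walls and two dividers rise 12 mm above the floor. Three bays side by side, each 154 mm long (x) and 73 to 79 mm wide (y), empty at the start; each takes two feet, one behind the other. Right of the stand. Origin: centre of the underside; may be turned some degrees.
- blade0 (a point): Tip of the nose of the 8 mm thick (thinnest, left) blade, on the plinth's top, on the blade's centre line; the blade runs 95 mm from here along this point's x. z up.
- blade1 (a point): Tip of the nose of the 14 mm thick (middle) blade, on the plinth's top, on the blade's centre line; the blade runs 95 mm from here along this point's x. z up.
- blade2 (a point): Tip of the nose of the 20 mm thick (thickest, right) blade, on the plinth's top, on the blade's centre line; the blade runs 95 mm from here along this point's x. z up.
- bay0 (a point): Centre of the floor of the left (+y) bay, for feet sized by the 8 mm blade; x along the bay, y across it, z up.
- bay1 (a point): Centre of the floor of the middle bay, for feet sized by the 14 mm blade; x along the bay, y across it, z up.
- bay2 (a point): Centre of the floor of the right (-y) bay, for feet sized by the 20 mm blade; x along the bay, y across it, z up.
- foot_a: White plastic tray foot: block 50 mm long (its x), 48 wide (y), 50 high, about 80 g, grey disc on top, standing slot down left of the stand. The slot, centred, 32 mm deep from below, runs along x through both ends; it is 11, 17 or 23 mm wide (3 mm over one of the blades), unknown until tried; feet may be alike. Origin: centre of the underside, z up. Three or four of six are present, else None.
- foot_b: White plastic tray foot: block 50 mm long (its x), 48 wide (y), 50 high, about 80 g, grey disc on top, standing slot down left of the stand. The slot, centred, 32 mm deep from below, runs along x through both ends; it is 11, 17 or 23 mm wide (3 mm over one of the blades), unknown until tried; feet may be alike. Origin: centre of the underside, z up. Three or four of six are present, else None.
- foot_c: White plastic tray foot: block 50 mm long (its x), 48 wide (y), 50 high, about 80 g, grey disc on top, standing slot down left of the stand. The slot, centred, 32 mm deep from below, runs along x through both ends; it is 11, 17 or 23 mm wide (3 mm over one of the blades), unknown until tried; feet may be alike. Origin: centre of the underside, z up. Three or four of six are present, else None.
- foot_d: White plastic tray foot: block 50 mm long (its x), 48 wide (y), 50 high, about 80 g, grey disc on top, standing slot down left of the stand. The slot, centred, 32 mm deep from below, runs along x through both ends; it is 11, 17 or 23 mm wide (3 mm over one of the blades), unknown until tried; feet may be alike. Origin: centre of the underside, z up. Three or four of six are present, else None.
- foot_e: White plastic tray foot: block 50 mm long (its x), 48 wide (y), 50 high, about 80 g, grey disc on top, standing slot down left of the stand. The slot, centred, 32 mm deep from below, runs along x through both ends; it is 11, 17 or 23 mm wide (3 mm over one of the blades), unknown until tried; feet may be alike. Origin: centre of the underside, z up. Three or four of six are present, else None.
- foot_f: White plastic tray foot: block 50 mm long (its x), 48 wide (y), 50 high, about 80 g, grey disc on top, standing slot down left of the stand. The slot, centred, 32 mm deep from below, runs along x through both ends; it is 11, 17 or 23 mm wide (3 mm over one of the blades), unknown until tried; feet may be alike. Origin: centre of the underside, z up. Three or four of six are present, else None.
- clamp: Bystander: polished steel clamp (two ring handles, 140 mm long, 12 mm high). Origin: on its underside. Loose, to be left alone.
- speculum: Bystander: chrome nasal speculum (about 125 mm long, 75 mm wide, 15 mm high). Origin: on its underside. Loose, to be left alone.
- gallipot: Bystander: small round steel bowl, 64 mm across, 40 mm high. Origin: on its underside. Loose, to be left alone.
- bottle: Bystander: white plastic bottle, 56 mm across, 120 mm high. Origin: on its underside. Loose, to be left alone.
Things that resemble listed ones, but are neither listed nor needed, are in the scene too. Leave any black or turquoise look-alike of the foot_a alone.

How it is judged:
On the way:
1. a foot has been slid over a blade of the feeler stand (((x of foot_a in the frame of blade0 between -0.017 and 0.08 m and y of foot_a in the frame of blade0 between -0.009 and 0.009 m and z of foot_a in the frame of blade0 below 0.015 m) or (x of foot_a in the frame of blade1 between -0.017 and 0.08 m and y of foot_a in the frame of blade1 between -0.009 and 0.009 m and z of foot_a in the frame of blade1 below 0.015 m) or (x of foot_a in the frame of blade2 between -0.017 and 0.08 m and y of foot_a in the frame of blade2 between -0.009 and 0.009 m and z of foot_a in the frame of blade2 below 0.015 m) or (x of foot_b in the frame of blade0 between -0.017 and 0.08 m and y of foot_b in the frame of blade0 between -0.009 and 0.009 m and z of foot_b in the frame of blade0 below 0.015 m) or (x of foot_b in the frame of blade1 between -0.017 and 0.08 m and y of foot_b in the frame of blade1 between -0.009 and 0.009 m and z of foot_b in the frame of blade1 below 0.015 m) or (x of foot_b in the frame of blade2 between -0.017 and 0.08 m and y of foot_b in the frame of blade2 between -0.009 and 0.009 m and z of foot_b in the frame of blade2 below 0.015 m) or (x of foot_c in the frame of blade0 between -0.017 and 0.08 m and y of foot_c in the frame of blade0 between -0.009 and 0.009 m and z of foot_c in the frame of blade0 below 0.015 m) or (x of foot_c in the frame of blade1 between -0.017 and 0.08 m and y of foot_c in the frame of blade1 between -0.009 and 0.009 m and z of foot_c in the frame of blade1 below 0.015 m) or (x of foot_c in the frame of blade2 between -0.017 and 0.08 m and y of foot_c in the frame of blade2 between -0.009 and 0.009 m and z of foot_c in the frame of blade2 below 0.015 m) or (x of foot_d in the frame of blade0 between -0.017 and 0.08 m and y of foot_d in the frame of blade0 between -0.009 and 0.009 m and z of foot_d in the frame of blade0 below 0.015 m) or (x of foot_d in the frame of blade1 between -0.017 and 0.08 m and y of foot_d in the frame of blade1 between -0.009 and 0.009 m and z of foot_d in the frame of blade1 below 0.015 m) or (x of foot_d in the frame of blade2 between -0.017 and 0.08 m and y of foot_d in the frame of blade2 between -0.009 and 0.009 m and z of foot_d in the frame of blade2 below 0.015 m) or (x of foot_e in the frame of blade0 between -0.017 and 0.08 m and y of foot_e in the frame of blade0 between -0.009 and 0.009 m and z of foot_e in the frame of blade0 below 0.015 m) or (x of foot_e in the frame of blade1 between -0.017 and 0.08 m and y of foot_e in the frame of blade1 between -0.009 and 0.009 m and z of foot_e in the frame of blade1 below 0.015 m) or (x of foot_e in the frame of blade2 between -0.017 and 0.08 m and y of foot_e in the frame of blade2 between -0.009 and 0.009 m and z of foot_e in the frame of blade2 below 0.015 m) or (x of foot_f in the frame of blade0 between -0.017 and 0.08 m and y of foot_f in the frame of blade0 between -0.009 and 0.009 m and z of foot_f in the frame of blade0 below 0.015 m) or (x of foot_f in the frame of blade1 between -0.017 and 0.08 m and y of foot_f in the frame of blade1 between -0.009 and 0.009 m and z of foot_f in the frame of blade1 below 0.015 m) or (x of foot_f in the frame of blade2 between -0.017 and 0.08 m and y of foot_f in the frame of blade2 between -0.009 and 0.009 m and z of foot_f in the frame of blade2 below 0.015 m))), for 0.1 s.
At the end, for the whole second after the job is handed in: Every foot present stands upright (within 0.1 rad), at rest, its underside within 6 mm of the floor of its matching bay, its centre within 56 mm along and 25 mm across of the bay's centre. (foot_X_edge is a mark on the slot wall, half the slot's width from the centre; it has no reading.) (((x of foot_a in the frame of bay0 between -0.056 and 0.056 m and y of foot_a in the frame of bay0 between -0.025 and 0.025 m and z of foot_a in the frame of bay0 below 0.006 m and y of foot_a_edge in the frame of foot_a below 0.007 m) or (x of foot_a in the frame of bay1 between -0.056 and 0.056 m and y of foot_a in the frame of bay1 between -0.025 and 0.025 m and z of foot_a in the frame of bay1 below 0.006 m and y of foot_a_edge in the frame of foot_a between 0.007 and 0.01 m) or (x of foot_a in the frame of bay2 between -0.056 and 0.056 m and y of foot_a in the frame of bay2 between -0.025 and 0.025 m and z of foot_a in the frame of bay2 below 0.006 m and y of foot_a_edge in the frame of foot_a above 0.01 m)) and angle between each of foot_a, foot_b, foot_c, foot_d, foot_e, foot_f's own z axis and vertical below 0.1 rad and linear speed of each of foot_a, foot_b, foot_c, foot_d, foot_e, foot_f below 0.02 m/s and ((x of foot_b in the frame of bay0 between -0.056 and 0.056 m and y of foot_b in the frame of bay0 between -0.025 and 0.025 m and z of foot_b in the frame of bay0 below 0.006 m and y of foot_b_edge in the frame of foot_b below 0.007 m) or (x of foot_b in the frame of bay1 between -0.056 and 0.056 m and y of foot_b in the frame of bay1 between -0.025 and 0.025 m and z of foot_b in the frame of bay1 below 0.006 m and y of foot_b_edge in the frame of foot_b between 0.007 and 0.01 m) or (x of foot_b in the frame of bay2 between -0.056 and 0.056 m and y of foot_b in the frame of bay2 between -0.025 and 0.025 m and z of foot_b in the frame of bay2 below 0.006 m and y of foot_b_edge in the frame of foot_b above 0.01 m)) and ((x of foot_c in the frame of bay0 between -0.056 and 0.056 m and y of foot_c in the frame of bay0 between -0.025 and 0.025 m and z of foot_c in the frame of bay0 below 0.006 m and y of foot_c_edge in the frame of foot_c below 0.007 m) or (x of foot_c in the frame of bay1 between -0.056 and 0.056 m and y of foot_c in the frame of bay1 between -0.025 and 0.025 m and z of foot_c in the frame of bay1 below 0.006 m and y of foot_c_edge in the frame of foot_c between 0.007 and 0.01 m) or (x of foot_c in the frame of bay2 between -0.056 and 0.056 m and y of foot_c in the frame of bay2 between -0.025 and 0.025 m and z of foot_c in the frame of bay2 below 0.006 m and y of foot_c_edge in the frame of foot_c above 0.01 m)) and ((x of foot_d in the frame of bay0 between -0.056 and 0.056 m and y of foot_d in the frame of bay0 between -0.025 and 0.025 m and z of foot_d in the frame of bay0 below 0.006 m and y of foot_d_edge in the frame of foot_d below 0.007 m) or (x of foot_d in the frame of bay1 between -0.056 and 0.056 m and y of foot_d in the frame of bay1 between -0.025 and 0.025 m and z of foot_d in the frame of bay1 below 0.006 m and y of foot_d_edge in the frame of foot_d between 0.007 and 0.01 m) or (x of foot_d in the frame of bay2 between -0.056 and 0.056 m and y of foot_d in the frame of bay2 between -0.025 and 0.025 m and z of foot_d in the frame of bay2 below 0.006 m and y of foot_d_edge in the frame of foot_d above 0.01 m)) and ((x of foot_e in the frame of bay0 between -0.056 and 0.056 m and y of foot_e in the frame of bay0 between -0.025 and 0.025 m and z of foot_e in the frame of bay0 below 0.006 m and y of foot_e_edge in the frame of foot_e below 0.007 m) or (x of foot_e in the frame of bay1 between -0.056 and 0.056 m and y of foot_e in the frame of bay1 between -0.025 and 0.025 m and z of foot_e in the frame of bay1 below 0.006 m and y of foot_e_edge in the frame of foot_e between 0.007 and 0.01 m) or (x of foot_e in the frame of bay2 between -0.056 and 0.056 m and y of foot_e in the frame of bay2 between -0.025 and 0.025 m and z of foot_e in the frame of bay2 below 0.006 m and y of foot_e_edge in the frame of foot_e above 0.01 m)) and ((x of foot_f in the frame of bay0 between -0.056 and 0.056 m and y of foot_f in the frame of bay0 between -0.025 and 0.025 m and z of foot_f in the frame of bay0 below 0.006 m and y of foot_f_edge in the frame of foot_f below 0.007 m) or (x of foot_f in the frame of bay1 between -0.056 and 0.056 m and y of foot_f in the frame of bay1 between -0.025 and 0.025 m and z of foot_f in the frame of bay1 below 0.006 m and y of foot_f_edge in the frame of foot_f between 0.007 and 0.01 m) or (x of foot_f in the frame of bay2 between -0.056 and 0.056 m and y of foot_f in the frame of bay2 between -0.025 and 0.025 m and z of foot_f in the frame of bay2 below 0.006 m and y of foot_f_edge in the frame of foot_f above 0.01 m))); the robot touches nothing.
It fails at once if the clamp is shifted more than 50 mm (distance of clamp from where it was at the start of the episode above 0.05 m).
It fails at once if the speculum is shifted more than 50 mm (distance of speculum from where it was at the start of the episode above 0.05 m).
It fails at once if the gallipot is shifted more than 50 mm (distance of gallipot from where it was at the start of the episode above 0.05 m).
It fails at once if the bottle is shifted more than 50 mm (distance of bottle from where it was at the start of the episode above 0.05 m).
Of foot_a, foot_b, foot_c, foot_d, foot_e, foot_f only 3 to 4 are there at a start; the rules pass over those that are not, and their reading is None.
At some moment in a run one of foot_a, foot_b, foot_c, foot_d, foot_e, foot_f may be knocked a few centimetres aside while the robot is not near it.
It also fails if it takes over 210 s, if anything falls off the work surface, if the arm or the gripper's body presses on something with over 40 N, if the wrist force passes 120 N, or if a joint passes its speed limit or range.

## Robot

A 6-joint arm with a two-finger parallel gripper is mounted at the origin on the work surface. World frame = base frame: x ahead of the robot, y to its left, z up, the work surface at z = 0. Lengths are in m, angles in rad, forces in N, time in s.
With the tool pointing down it reaches from about 0.3 to 0.775 m from the base axis. Payload 14.6 kg.
Tool frame: the origin (TCP) lies at the very end of the fingers, on their centre line; the grasp point (between the pads) lies behind it (r.grip_point_offset is the x of the grasp point in the tool frame, in m); x points along the fingers, y is the direction in which the jaws open and shut, and the axes are right-handed (so a half turn about x gives the same grasp; the last joint's range is limited). The gripper opens to 94 mm and grips with 3 to 60 N. Pads are 16 mm wide; open, the fingers measure 119 mm over their backs; the gripper's body (75 mm by 177 mm) begins 78 mm behind the grasp point.
Start: joints at [1.061, 0.3, 1.521, -0, 1.321, -0.067], TCP at [0.236, 0.497, 0.175] pointing down, gripper open.
Joint ranges: [-3.03, 3.03], [-0.79, 2.21], [0.23, 2.52], [-1.04, 4.18], [0, 3.07], [-2.55, 2.55]. Speed limits (rad/s): [2.22, 2.22, 2.57, 3.14, 3.14, 3.14].

## Interface

Orientations are given as a unit quaternion [w, x, y, z].
In Python, from bench import r, vision, job gives the robot as it stands. The module is installed in compiled form; this text tells all that it offers.
- The arm moves only by the tool step_arm, never from a script. Its argument "motion" is a list of rows, each an object with "rot": the turn, a rotation vector about the tool's x, y, z in degrees, a list of three; "dp": the shift along the tool's x, y, z in cm, a list of three; "grip": the closure, from 0 (fully open) to 1 (shut). A call has 1 to 10 rows; each row is the pose to reach, as a shift and turn from the pose commanded when the call began, along the tool's axes at that moment; what a row does not reach only later rows make up. A row lasts 1/8 s, in which the tool goes at most 62.5 mm and 10.7 degrees, less where a joint would pass 70% of its speed; a pose out of reach is approached as far as the arm can. A call with a gripper value outside its range is refused whole. The fingers move at their own pace and stop on an object; "force" is the grip in N (left out, the last holds). Time passes only in rows, so rows that repeat a pose let the fingers close. It gives the time, the measured TCP pose, the force and the opening at its end, in the units of the state.
- r.read_state(): the state, without advancing time (a new reading comes with each control period).
- vision.snapshot(name): name is "scene" or "top" or "wrist"; returns a dict with "image" (400x640x3 uint8, blue, green, red), "K" (3x3 intrinsics, pixels), "R" (3x3) and "t" (3): a world point X has camera coordinates R X + t. Camera axes: x right, y down, z forward; pixel columns grow to the right and rows downward; lengths in m; the calibration is good to about 2 mm. A picture is of the moment at which its call begins. There is no depth.
- job.finish_job(): hands the job in, once; it reports no verdict.
The state is a dict: "time_s": time; "q": joint angles; "dq": joint speeds; "effort": joint torques, N m; "ee_pos": TCP position; "eef_rot": TCP orientation; "force": force on the tool from outside, world axes, zero at the start; "ft_torque": the same for the moment, N m; "width": finger opening in m.
Only numpy, scipy, OpenCV 4.12 (cv2) and the standard library are available. Lean on these libraries where they do the work, as an engineer would, in place of code of your own. Each camera call takes 0.05 s, during which the arm holds its last target. There are 200 camera calls.

## Working session

There is one attempt and no reset: what is moved stays moved. The work goes in short steps, Python scripts to look and compute and a tool call to move; the robot and the scene stay as the last step left them, time stands still between calls to the robot, and variables do not carry over. Pictures are saved under pics/ and viewed, about 12 in all and at most 16, crops included, and the job is handed in when it is done.

Besides the shell and the picture viewer there is one more tool, called after "Call:" in YAML: its name, and indented under it one key for each argument. step_arm: Moves the arm, as the interface text tells. Its arguments: {"type":"object","properties":{"motion":{"type":"array"},"force":{"type":"number"}},"required":["motion"]}

```bash
mkdir -p pics
cat > h.py <<'E'
import numpy as np, cv2
from bench import r, vision, job
from scipy.spatial.transform import Rotation as Ro
def snap(n,f):
    s=vision.snapshot(n); cv2.imwrite(f'pics/{f}.png',s['image']); np.savez(f'pics/{f}.npz',K=s['K'],R=s['R'],t=s['t']); return s
def ray(f,u,v,z):
    s=np.load(f'pics/{f}.npz'); K,R,t=s['K'],s['R'],s['t']
    d=R.T@np.linalg.solve(K,[u,v,1.]); c=-R.T@t
    return c+d*(z-c[2])/d[2]
def proj(f,X):
    s=np.load(f'pics/{f}.npz'); p=s['K']@(s['R']@np.array(X,float)+s['t']); return p[:2]/p[2]
def rot():
    s=r.read_state(); q=s['eef_rot']; return np.array(s['ee_pos']),Ro.from_quat([q[1],q[2],q[3],q[0]])
E
python3 - <<'E'
from h import *
a=snap('top','top0');b=snap('scene','scene0')
for f in('top0','scene0'):
    s=np.load(f'pics/{f}.npz');print(s['K'],-s['R'].T@s['t'],s['R'])
s=r.read_state();print(s,r.grip_point_offset);print(rot()[1].as_matrix())
cv2.imwrite('pics/top0x.png',cv2.resize(a['image'],(800,500),interpolation=cv2.INTER_CUBIC))
E
```

```text
[[409.34175816   0.         315.21725556]
 [  0.         409.34175816 200.50443088]
 [  0.           0.           1.        ]] [0.50043928 0.0496118  1.166823  ] [[-0.00905302 -0.99985344  0.01453085]
 [-0.99844791  0.00823981 -0.05508071]
 [ 0.0549529  -0.01500695 -0.99837617]]
[[482.6901437    0.         321.85829404]
 [  0.         482.6901437  207.20190193]
 [  0.           0.           1.        ]] [ 1.45693658 -0.29452846  0.81807564] [[ 0.37294542  0.92777034 -0.01240621]
 [ 0.59168653 -0.24810327 -0.76704095]
 [-0.71471586  0.27872383 -0.64147819]]
{'time_s': 0.1, 'q': array([ 1.06140783e+00,  3.00426440e-01,  1.52152747e+00, -2.02861067e-05,
        1.32068765e+00, -6.66091694e-02]), 'dq': array([ 0.00140304,  0.00024162, -0.00151869,  0.00233846,  0.0008652 ,
       -0.00019218]), 'effort': array([ 1.99535112e-03, -5.32645512e+01, -3.53280544e+01,  7.10531906e-02,
        2.35559227e-02, -5.98373276e-05]), 'ee_pos': array([0.23553009, 0.49671935, 0.17463352]), 'eef_rot': array([ 0.68975022,  0.15491115,  0.68994756, -0.15562624]), 'force': array([ 0.13582757, -0.02020925, -0.39336405]), 'ft_torque': array([-0.06902548,  0.02467219,  0.00672501]), 'width': 0.09375698497828236} -0.0188
[[-4.94328591e-04  4.28447612e-01  9.03566489e-01]
 [-9.25317357e-04  9.03566016e-01 -4.28447894e-01]
 [-9.99999450e-01 -1.04787980e-03 -5.02085042e-05]]
```

View pics/top0x.png

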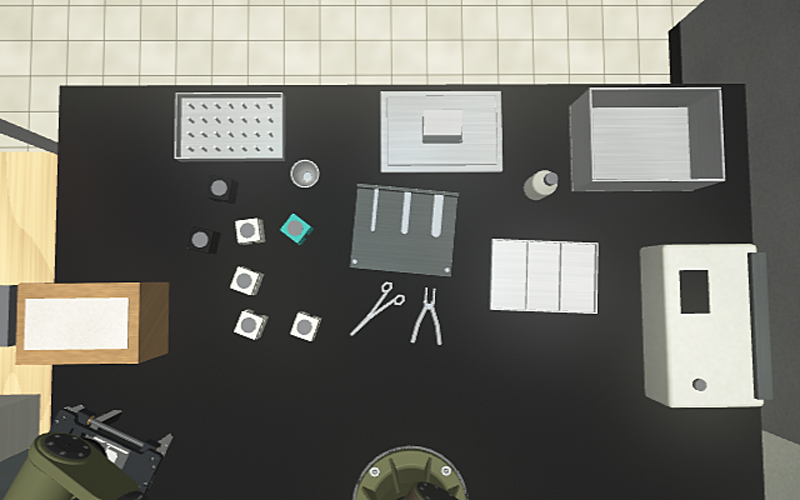

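View pics/scene0.png

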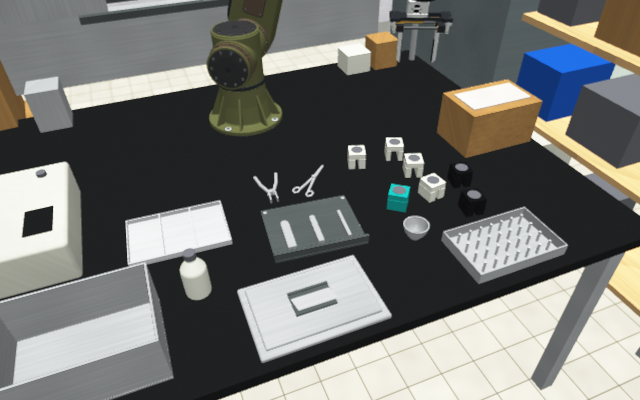

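The top view shows four white feet, at about (249,231), (246,281), (249,325) and (304,326) at 800 px scale. The stand is at about (405,230) and the tray at (545,276). The turquoise and black blocks are look-alikes. Next I'll enlarge the crops.

Run:
```python
from h import *
a=cv2.imread('pics/top0.png');b=cv2.imread('pics/scene0.png')
c=a[140:285,170:270]; c=cv2.resize(c,None,fx=4,fy=4,interpolation=cv2.INTER_CUBIC)  # 400x580
d=b[125:215,335:455]; d=cv2.resize(d,(400,300),interpolation=cv2.INTER_CUBIC)
e=a[135:260,270:370]; 
o=np.zeros((600,800,3),np.uint8); o[:580,:400]=c; o[:300,400:]=d
o[300:600,400:640]=cv2.resize(a[140:240,275:355],(240,300),interpolation=cv2.INTER_CUBIC)
cv2.imwrite('pics/c1.png',o)
o=np.zeros((600,800,3),np.uint8)
o[:500,:]=cv2.resize(a[140:265,280:480],(800,500),interpolation=cv2.INTER_CUBIC)
cv2.imwrite('pics/c2.png',o[:500])
```

```text
(no output)
```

View pics/c1.png

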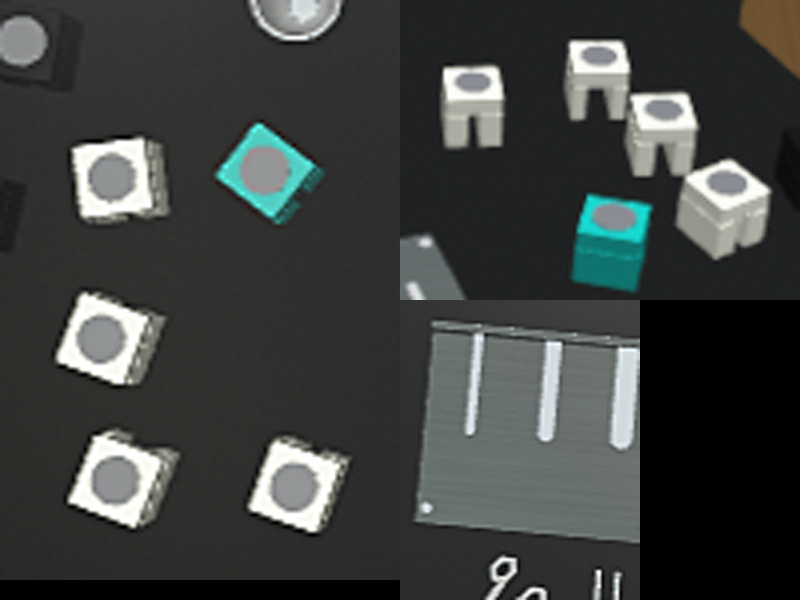

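View pics/c2.png

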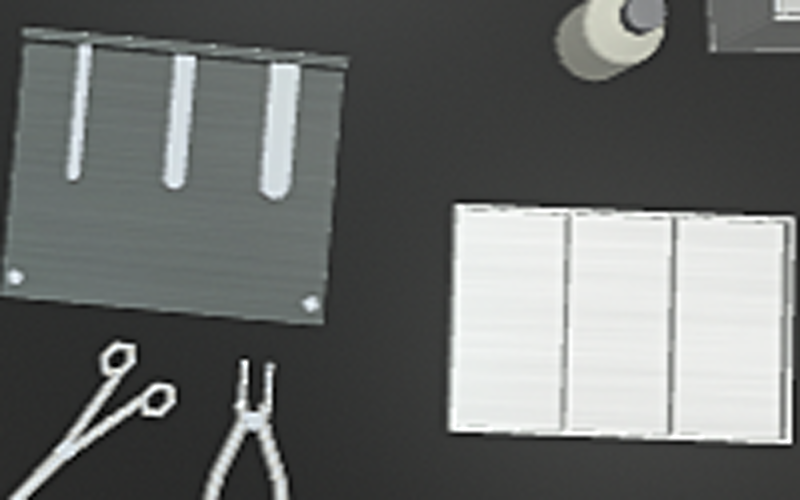

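Run:
```python
from h import *
P=lambda x,y,z:ray('top0',170+x/4-.375,140+y/4-.375,z)
F={'F1':[(72,147),(147,138),(157,208),(83,222)],'F2':[(88,292),(155,313),(128,384),(57,361)],'F3':[(103,431),(167,455),(136,528),(69,500)],'F4':[(277,437),(340,460),(311,533),(249,506)]}
D=[(113,178),(100,338),(115,481),(295,487)]
for (k,c),d in zip(F.items(),D):
    W=[P(*q,.05)[:2] for q in c]; tl,tr,br,bl=W
    v=(tl+tr-bl-br); w=(tl+bl-tr-br)
    print(k,np.mean(W,0).round(4),'disc',P(*d,.05)[:2].round(4),'yaw',np.degrees(np.arctan2(v[1],v[0])).round(1),np.degrees(np.arctan2(-w[0],w[1])).round(1),'sz',np.linalg.norm(v)/2,np.linalg.norm(w)/2)
Q=lambda x,y,z:ray('top0',280+x/4-.375,140+y/4-.375,z)[:2]
pl=[Q(22,33,.008),Q(348,60,.008),Q(323,324,.008),Q(2,296,.008)]
print('plinth',np.round(pl,4),[np.linalg.norm(pl[i]-pl[(i+1)%4]).round(4) for i in range(4)])
for n,rr in(((72,182),(84,44)),((174,190),(185,55)),((274,200),(288,65))):
    a=Q(*n,.034);b=Q(*rr,.034);print('blade',a.round(4),b.round(4),np.linalg.norm(a-b).round(4),np.degrees(np.arctan2(*(b-a)[::-1])).round(1))
t=[Q(455,204,.015),Q(795,215,.015),Q(792,443,.015),Q(448,432,.015)]
print('tray',np.round(t,4),np.mean(t,0),[np.linalg.norm(t[i]-t[(i+1)%4]).round(4) for i in range(4)],np.degrees(np.arctan2(*((t[0]+t[1]-t[2]-t[3])[::-1]))),'div',Q(568,320,.015),Q(672,325,.015))
```

```text
F1 [0.6088 0.3513] disc [0.6093 0.3525] yaw 8.5 8.4 sz 0.05023204659620606 0.05108991725351686
F2 [0.5008 0.3558] disc [0.5004 0.3605] yaw -22.2 -18.2 sz 0.050998614057711014 0.049150380251164236
F3 [0.4057 0.3472] disc [0.404  0.3498] yaw -24.4 -22.1 sz 0.052070969068133 0.047639906932991326
F4 [0.4007 0.2291] disc [0.3987 0.2286] yaw -22.0 -22.2 sz 0.05121533777627508 0.045538785459408114
plinth [[ 0.7153  0.1167]
 [ 0.6943 -0.116 ]
 [ 0.5061 -0.0952]
 [ 0.5279  0.1317]] [np.float64(0.2336), np.float64(0.1894), np.float64(0.228), np.float64(0.188)]
blade [0.606 0.081] [0.7025 0.072 ] 0.0969 -5.3
blade [0.5998 0.0103] [0.6943 0.0016] 0.0948 -5.2
blade [ 0.5923 -0.0592] [ 0.6868 -0.0702] 0.0951 -6.7
tray [[ 0.59   -0.1892]
 [ 0.5803 -0.4309]
 [ 0.4194 -0.4238]
 [ 0.4295 -0.1811]] [ 0.50481778 -0.30622626] [np.float64(0.2419), np.float64(0.161), np.float64(0.2429), np.float64(0.1607)] -2.710169655013021 div [ 0.50732542 -0.26749778] [ 0.50314146 -0.3411211 ]
```

```bash
cat >> h.py <<'E'
def mv(x,y,z,yaw,base=None):
    """tool down, jaw axis (tool y) at 90+yaw deg; prints dp cm, rot deg from the present pose"""
    p,R=rot() if base is None else base
    best=None
    for k in (0,180):
        a=np.radians(90+yaw+k); Y=np.array([np.cos(a),np.sin(a),0]); X=np.array([0,0,-1.]); T=Ro.from_matrix(np.c_[X,Y,np.cross(X,Y)])
        rv=np.degrees((R.inv()*T).as_rotvec())
        if best is None or np.linalg.norm(rv)<np.linalg.norm(best[0]): best=(rv,T)
    dp=R.inv().apply(np.array([x,y,z])-p)*100
    print('dp',dp.round(2),'rot',best[0].round(1)); return np.array([x,y,z]),best[1]
E
python3 -c "
from h import *
mv(.4,.229,.15,-22)"
```

```text
dp [  2.48 -17.14  26.33] rot [-3.4 -0.   0.1]
```

Call:
step_arm:
  motion:
    - {"dp": [2.5,-17.1,26.3],"rot": [-3.4,0,0],"grip": 0.2}
    - {"dp": [2.5,-17.1,26.3],"rot": [-3.4,0,0],"grip": 0.2}
    - {"dp": [2.5,-17.1,26.3],"rot": [-3.4,0,0],"grip": 0.2}
    - {"dp": [2.5,-17.1,26.3],"rot": [-3.4,0,0],"grip": 0.2}
    - {"dp": [2.5,-17.1,26.3],"rot": [-3.4,0,0],"grip": 0.2}
    - {"dp": [2.5,-17.1,26.3],"rot": [-3.4,0,0],"grip": 0.2}
    - {"dp": [2.5,-17.1,26.3],"rot": [-3.4,0,0],"grip": 0.2}
    - {"dp": [2.5,-17.1,26.3],"rot": [-3.4,0,0],"grip": 0.2}

```text
time_s: 1.1
ee_pos: [0.3995, 0.2308, 0.1501]
eef_rot: [0.694, 0.134, 0.694, -0.134]
force: [-0.6, -0.1, 0.8]
width: 0.0753
```

Run:
```python
from h import *
s=snap('wrist','w1'); print(s['R'],-s['R'].T@s['t'],s['K'][0,0]); print(rot()[0])
print(proj('w1',[.4,.229,.05]))
```

```text
[[ 3.72658130e-01  9.27968691e-01  1.65408918e-04]
 [ 9.01615700e-01 -3.62117336e-01  2.36559010e-01]
 [ 2.19579252e-01 -8.80065031e-02 -9.71617109e-01]] [0.33597696 0.25497289 0.35883429] 336.2699424145653
[0.39947387 0.23080164 0.1501857 ]
[318.84917288 191.8056497 ]
```

View pics/w1.png

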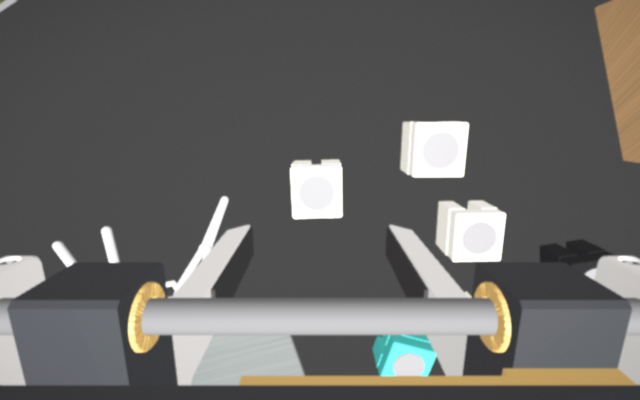

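```bash
python3 -c "
from h import *
p=ray('w1',317,193,.05);print(p)
b=mv(p[0],p[1],.02,-22)
print('from grasp up to before blade0, lifted');b=mv(p[0],p[1],.1,-22,b)
n=np.array([.606,.081]);a=np.radians(-5.4);e=np.array([np.cos(a),np.sin(a)]);q=n-.050*e
b=mv(q[0],q[1],.1,-5.4,b)"
```

```text
[0.40042025 0.22695431 0.05      ]
dp [13.02 -0.32  0.23] rot [ 0.1 -0.  -0. ]
from grasp up to before blade0, lifted
dp [-8.  0.  0.] rot [0. 0. 0.]
dp [ 0.   -7.26 19.74] rot [-16.6   0.    0. ]
```

The wrist view shows F4 squarely between the fingers, disc at (317,193), slot notch at (320,163). I'll descend and grip.

Call:
step_arm:
  motion:
    - {"dp": [6,-0.3,0.2],"rot": [0,0,0],"grip": 0.2}
    - {"dp": [11,-0.3,0.2],"rot": [0,0,0],"grip": 0.2}
    - {"dp": [13,-0.3,0.2],"rot": [0,0,0],"grip": 0.2}
    - {"dp": [13,-0.3,0.2],"rot": [0,0,0],"grip": 0.2}
    - {"dp": [13,-0.3,0.2],"rot": [0,0,0],"grip": 0.8}
    - {"dp": [13,-0.3,0.2],"rot": [0,0,0],"grip": 0.8}
    - {"dp": [13,-0.3,0.2],"rot": [0,0,0],"grip": 0.8}
    - {"dp": [13,-0.3,0.2],"rot": [0,0,0],"grip": 0.8}
    - {"dp": [9,-0.3,0.2],"rot": [0,0,0],"grip": 0.8}
    - {"dp": [5,-0.3,0.2],"rot": [0,0,0],"grip": 0.8}
  force: 25

```text
time_s: 2.4
ee_pos: [0.4005, 0.2261, 0.1011]
eef_rot: [0.694, 0.135, 0.694, -0.135]
force: [0.8, 0.6, -0.0]
width: 0.0196
```

```bash
python3 -c "
from h import *
print(rot()[0],r.read_state()['width'])
n=np.array([.606,.081]);a=np.radians(-5.4);e=np.array([np.cos(a),np.sin(a)]);q=n-.050*e
b=mv(q[0],q[1],.1,-5.4)"
```

```text
[0.40049851 0.2260791  0.10114943] 0.019640595566865978
dp [ 0.11 -7.19 19.69] rot [-16.6  -0.    0. ]
```

Width is 19.6 mm, which means nothing is in the grip. I'll look.

```bash
python3 -c "
from h import *
a=snap('wrist','w2')['image'];b=snap('scene','s2')['image']
o=np.zeros((600,800,3),np.uint8);o[:400,:640]=a;o[400:,:400]=cv2.resize(b[110:210,280:480],(400,200),interpolation=cv2.INTER_CUBIC)
cv2.imwrite('pics/c3.png',o)"
```

```text
(no output)
```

View pics/c3.png

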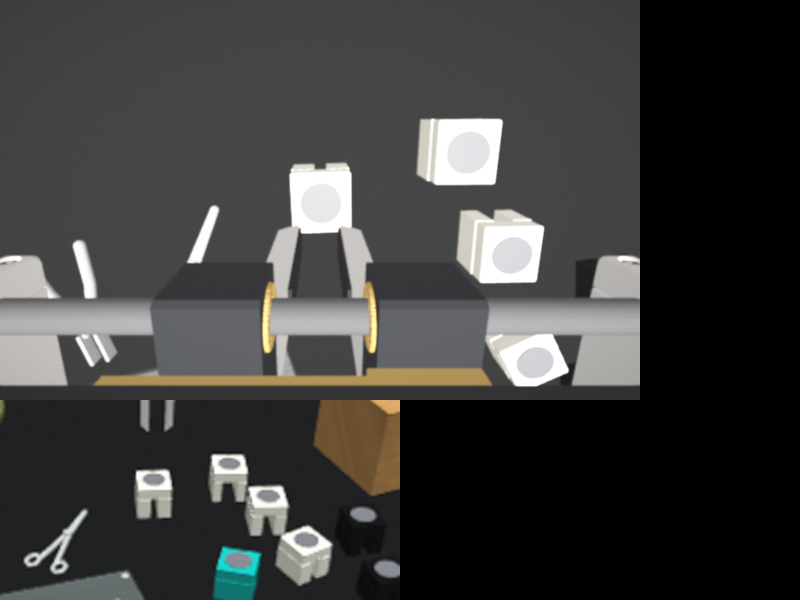

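```bash
python3 -c "
from h import *
print(ray('w2',321,203,.05),proj('w2',rot()[0]),proj('w2',rot()[0]+[0,0,-.05]),r.read_state())
print(proj('s2',[.4,.229,.05]),'seen disc', 280+153/2,110+79/2, ray('s2',280+153/2,110+79/2,.05))
print(proj('s2',rot()[0]))"
```

```text
[0.3999966  0.22656989 0.05      ] [323.54016343 227.21640391] [322.76569651 206.9033381 ] {'time_s': 2.5, 'q': array([ 4.34254145e-01,  1.77886016e-01,  1.84916702e+00,  1.93490719e-05,
        1.10816550e+00, -7.53022148e-01]), 'dq': array([-0.00091387,  0.05551493,  0.06165872,  0.00071864, -0.07574401,
       -0.0008657 ]), 'effort': array([ 6.93382043e-02, -4.42454839e+01, -3.26703680e+01,  3.86728928e-02,
        1.26354665e+00, -2.10194165e-03]), 'ee_pos': array([0.4025244 , 0.22703316, 0.10389657]), 'eef_rot': array([ 0.69596428,  0.13609301,  0.69231899, -0.13344222]), 'force': array([ 0.82606124, -0.62080479,  0.42133432]), 'ft_torque': array([ 0.03240509, -0.0084857 , -0.02121401]), 'width': 0.018914638862183673}
[356.85195464 149.68252721] seen disc 356.5 149.5 [0.39873456 0.22847166 0.05      ]
[357.25210979 134.11833623]
```

```bash
python3 -c "
from h import *
mv(.3995,.2275,.02,-22)"
```

```text
dp [ 8.39 -0.11 -0.33] rot [ 0.   0.2 -0.3]
```

Call:
step_arm:
  motion:
    - {"dp": [0,0,0],"rot": [0,0,0],"grip": 0.2}
    - {"dp": [0,0,0],"rot": [0,0,0],"grip": 0.2}
    - {"dp": [0,0,0],"rot": [0,0,0],"grip": 0.2}
    - {"dp": [0,0,0],"rot": [0,0,0],"grip": 0.2}
    - {"dp": [0,0,0],"rot": [0,0,0],"grip": 0.2}

```text
time_s: 3.12
ee_pos: [0.4007, 0.2262, 0.1]
eef_rot: [0.694, 0.135, 0.694, -0.135]
force: [-0.5, 0.2, -0.4]
width: 0.0656
```

Call:
step_arm:
  motion:
    - {"dp": [4,0.1,-0.1],"rot": [0,0,0],"grip": 0.2}
    - {"dp": [7,0.1,-0.1],"rot": [0,0,0],"grip": 0.2}
    - {"dp": [8,0.1,-0.1],"rot": [0,0,0],"grip": 0.2}
    - {"dp": [8,0.1,-0.1],"rot": [0,0,0],"grip": 0.2}

```text
time_s: 3.62
ee_pos: [0.4002, 0.2275, 0.0203]
eef_rot: [0.694, 0.135, 0.694, -0.135]
force: [-0.0, -1.2, 0.7]
width: 0.0751
```

Call:
step_arm:
  motion:
    - {"dp": [0,0,0],"rot": [0,0,0],"grip": 0.8}
    - {"dp": [0,0,0],"rot": [0,0,0],"grip": 0.8}
    - {"dp": [0,0,0],"rot": [0,0,0],"grip": 0.8}
    - {"dp": [0,0,0],"rot": [0,0,0],"grip": 0.8}
    - {"dp": [0,0,0],"rot": [0,0,0],"grip": 0.8}
    - {"dp": [0,0,0],"rot": [0,0,0],"grip": 0.8}
  force: 30

```text
time_s: 4.38
ee_pos: [0.4002, 0.2275, 0.0201]
eef_rot: [0.694, 0.135, 0.694, -0.135]
force: [-0.0, 0.3, -0.1]
width: 0.0203
```

```bash
python3 -c "
from h import *
a=snap('wrist','w3')['image'];b=snap('scene','s3')['image'];c=snap('top','t3')['image']
o=np.zeros((600,800,3),np.uint8);o[:400,:640]=a;o[400:,:400]=cv2.resize(b[110:210,280:480],(400,200),interpolation=cv2.INTER_CUBIC)
o[400:,400:]=cv2.resize(c[200:300,170:370],(400,200))
cv2.imwrite('pics/c4.png',o)"
```

```text
(no output)
```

View pics/c4.png

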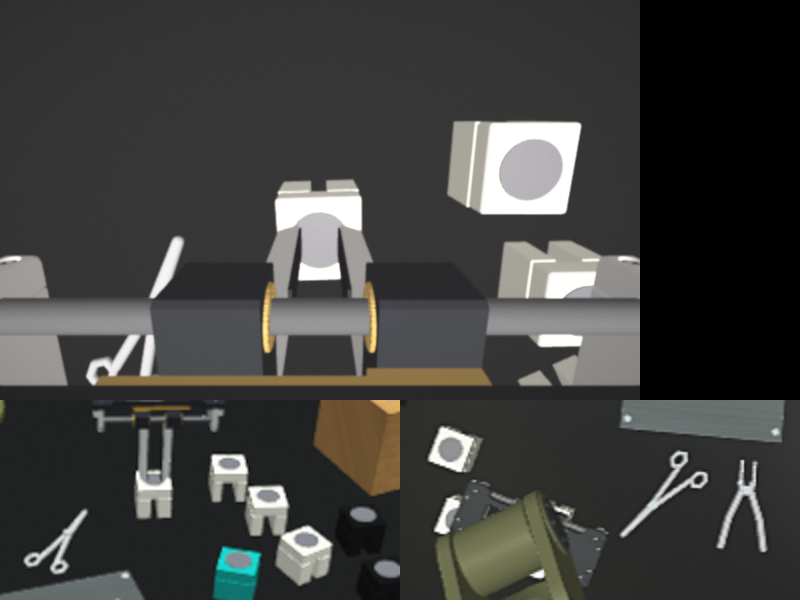

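In both the wrist and scene views the visible fingertips sit about 30 mm higher than the reported TCP: tips at about (320,228) in the wrist image lie over the foot's top face. So the jaws closed above the foot. I'll open, go lower in small steps while watching force, and close again.

Call:
step_arm:
  motion:
    - {"dp": [-2,0,0],"rot": [0,0,0],"grip": 0.15}
    - {"dp": [-2,0,0],"rot": [0,0,0],"grip": 0.15}
    - {"dp": [-2,0,0],"rot": [0,0,0],"grip": 0.15}
    - {"dp": [-2,0,0],"rot": [0,0,0],"grip": 0.15}
    - {"dp": [-2,0,0],"rot": [0,0,0],"grip": 0.15}
    - {"dp": [-2,0,0],"rot": [0,0,0],"grip": 0.15}
    - {"dp": [0,0,0],"rot": [0,0,0],"grip": 0.15}
    - {"dp": [1,0,0],"rot": [0,0,0],"grip": 0.15}
    - {"dp": [1.5,0,0],"rot": [0,0,0],"grip": 0.15}
    - {"dp": [1.5,0,0],"rot": [0,0,0],"grip": 0.15}

```text
time_s: 5.78
ee_pos: [0.4002, 0.2275, 0.0051]
eef_rot: [0.694, 0.135, 0.694, -0.135]
force: [-0.3, 0.1, 0.6]
width: 0.0801
```

Call:
step_arm:
  motion:
    - {"dp": [0,0,0],"rot": [0,0,0],"grip": 0.6}
    - {"dp": [0,0,0],"rot": [0,0,0],"grip": 0.6}
    - {"dp": [0,0,0],"rot": [0,0,0],"grip": 0.6}
    - {"dp": [0,0,0],"rot": [0,0,0],"grip": 0.6}
    - {"dp": [0,0,0],"rot": [0,0,0],"grip": 0.6}
  force: 10

```text
time_s: 6.4
ee_pos: [0.4003, 0.2275, 0.0053]
eef_rot: [0.694, 0.135, 0.694, -0.135]
force: [-0.5, -0.2, 2.3]
width: 0.0482
```

Call:
step_arm:
  motion:
    - {"dp": [0,0,0],"rot": [0,0,0],"grip": 0.3}
    - {"dp": [0,0,0],"rot": [0,0,0],"grip": 0.3}
    - {"dp": [0.8,0,0],"rot": [0,0,0],"grip": 0.3}
    - {"dp": [0.8,0,0],"rot": [0,0,0],"grip": 0.3}
    - {"dp": [0.8,0,0],"rot": [0,0,0],"grip": 0.7}
    - {"dp": [0.8,0,0],"rot": [0,0,0],"grip": 0.7}
    - {"dp": [0.8,0,0],"rot": [0,0,0],"grip": 0.7}
    - {"dp": [0.8,0,0],"rot": [0,0,0],"grip": 0.7}
    - {"dp": [0.8,0,0],"rot": [0,0,0],"grip": 0.7}
  force: 25

```text
time_s: 7.52
ee_pos: [0.4003, 0.2276, -0.0028]
eef_rot: [0.694, 0.135, 0.694, -0.135]
force: [-0.7, -0.2, 1.2]
width: 0.0481
```

Call:
step_arm:
  motion:
    - {"dp": [-4,0,0],"rot": [0,0,0],"grip": 0.7}
    - {"dp": [-7,0,0],"rot": [0,0,0],"grip": 0.7}
    - {"dp": [-7,0,0],"rot": [0,0,0],"grip": 0.7}

```text
time_s: 7.9
ee_pos: [0.4011, 0.228, 0.0687]
eef_rot: [0.695, 0.135, 0.693, -0.134]
force: [0.7, 0.3, -1.5]
width: 0.0474
```

```bash
python3 -c "
from h import *
print(rot()[0],r.read_state()['width'],r.read_state()['force'])
n=np.array([.606,.081]);a=np.radians(-5.4);e=np.array([np.cos(a),np.sin(a)]);q=n-.050*e
b=mv(q[0],q[1],.067,-5.4)"
```

```text
[0.40113729 0.22797299 0.06867077] 0.04735948653652098 [ 0.68142711  0.32089969 -1.45608084]
dp [ 0.2  -7.39 19.7 ] rot [-16.6   0.2  -0.1]
```

Call:
step_arm:
  motion:
    - {"dp": [0,-7.4,19.7],"rot": [-16.6,0,0],"grip": 0.7}
    - {"dp": [0,-7.4,19.7],"rot": [-16.6,0,0],"grip": 0.7}
    - {"dp": [0,-7.4,19.7],"rot": [-16.6,0,0],"grip": 0.7}
    - {"dp": [0,-7.4,19.7],"rot": [-16.6,0,0],"grip": 0.7}
    - {"dp": [0,-7.4,19.7],"rot": [-16.6,0,0],"grip": 0.7}
    - {"dp": [0,-7.4,19.7],"rot": [-16.6,0,0],"grip": 0.7}
    - {"dp": [0,-7.4,19.7],"rot": [-16.6,0,0],"grip": 0.7}

```text
time_s: 8.78
ee_pos: [0.5545, 0.086, 0.0668]
eef_rot: [0.706, 0.033, 0.707, -0.033]
force: [0.7, 0.2, -0.4]
width: 0.0481
```

```bash
python3 -c "
from h import *
a=snap('wrist','w4')['image'];b=snap('scene','s4')['image'];c=snap('top','t4')['image']
o=np.zeros((600,800,3),np.uint8);o[:300,:400]=cv2.resize(a[150:400,120:520],(400,250))[:300] if 0 else cv2.resize(a[100:400,120:520],(400,300))
o[:300,400:]=cv2.resize(b[150:270,250:410],(400,300),interpolation=cv2.INTER_CUBIC)
o[300:,:480]=cv2.resize(c[150:240,260:404],(480,300),interpolation=cv2.INTER_CUBIC)
cv2.imwrite('pics/c5.png',o)
print(rot()[0],proj('t4',rot()[0]),proj('s4',rot()[0]),proj('w4',rot()[0]))
print([proj('w4',p).round(1) for p in([.606,.081,.034],[.606,.081,.008],[.7025,.072,.034])])
n=np.array([.606,.081]);a=np.radians(-5.4);e=np.array([np.cos(a),np.sin(a)]);q=n-.050*e
b=mv(q[0],q[1],.005,-5.4)"
```

```text
[0.55492802 0.08577812 0.06725797] [295.63550872 202.90737797] [331.94520599 186.77358632] [320.72755201 225.04724942]
[array([320.4, 274.2]), array([320.3, 260.3]), array([320.3, 378.8])]
dp [6.23 0.   0.13] rot [ 0.1  0.  -0. ]
```

View pics/c5.png

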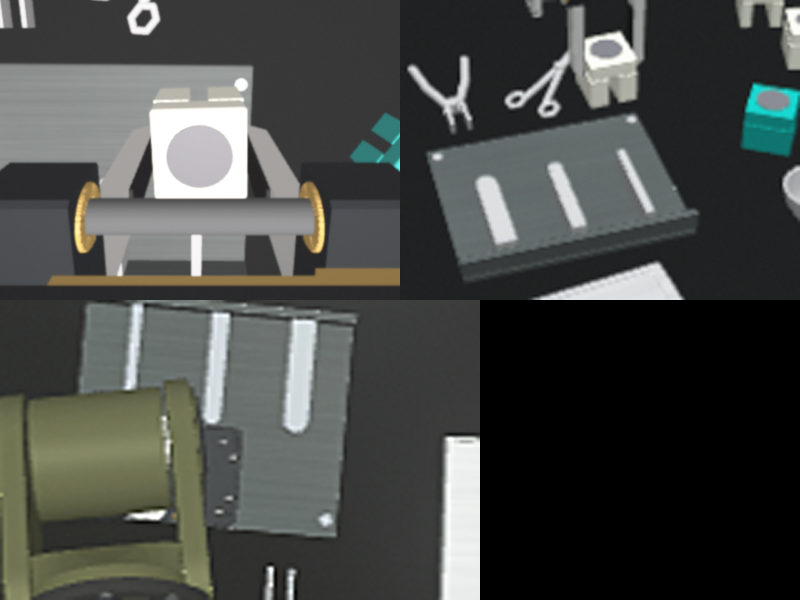

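The wrist crop shows the held foot upright, disc at full-image (319,256). The 8 mm blade is visible behind it at about (316,355), a few pixels left of centre. I'll measure that offset finely.

```bash
python3 -c "
from h import *
a=cv2.imread('pics/w4.png',0).astype(int)
for r_ in (340,350,360,365):
    row=a[r_,295:345]; m=row>np.max(row)*.75; print(r_,row[::3], 295+np.average(np.where(m)[0]),m.sum())
for r_ in (220,240,280): 
    row=a[r_,230:400]; i=np.where(row>225)[0]+230; print(r_,i.min(),i.max())
s=np.load('pics/w4.npz');print(s['K'],-s['R'].T@s['t'],s['R'])
"
```

```text
340 [138 139 140 140 139 157 248 247 247 162 140 141 142 142 141 141 141] 316.0 11
350 [140 140 141 141 142 159 247 247 246 156 144 144 144 143 144 145 146] 316.0 11
360 [106 105 105 104 114 137 247 247 245 130 114 113 114 114 114 115 115] 315.5 10
365 [ 71  71  71  69  71 108 246 246 244  95  71  71  71  71  71  71  71] 315.5 10
220 270 366
240 272 366
280 274 366
[[336.26994241   0.         319.16204975]
 [  0.         336.26994241 198.10580706]
 [  0.           0.           1.        ]] [0.48647824 0.09109814 0.27555152] [[ 9.25482260e-02  9.95708199e-01  9.58623508e-05]
 [ 9.67540672e-01 -8.99528719e-02  2.36164201e-01]
 [ 2.35159254e-01 -2.17638271e-02 -9.71713158e-01]]
```

Call:
step_arm:
  motion:
    - {"dp": [3,-0.26,0],"rot": [0,0,0],"grip": 0.7}
    - {"dp": [5.5,-0.26,0],"rot": [0,0,0],"grip": 0.7}
    - {"dp": [6.0,-0.26,0],"rot": [0,0,0],"grip": 0.7}
    - {"dp": [6.0,-0.26,1],"rot": [0,0,0],"grip": 0.7}
    - {"dp": [6.0,-0.26,2],"rot": [0,0,0],"grip": 0.7}
    - {"dp": [6.0,-0.26,2.5],"rot": [0,0,0],"grip": 0.7}
    - {"dp": [6.0,-0.26,3],"rot": [0,0,0],"grip": 0.7}
    - {"dp": [6.0,-0.26,3.2],"rot": [0,0,0],"grip": 0.7}

```text
time_s: 9.93
ee_pos: [0.5871, 0.0796, 0.0072]
eef_rot: [0.706, 0.033, 0.706, -0.033]
force: [0.6, 0.5, -1.6]
width: 0.0482
```

Call:
step_arm:
  motion:
    - {"dp": [0,0,0.5],"rot": [0,0,0],"grip": 0.7}
    - {"dp": [0,0,1],"rot": [0,0,0],"grip": 0.7}
    - {"dp": [0,0,1.5],"rot": [0,0,0],"grip": 0.7}
    - {"dp": [0,0,2],"rot": [0,0,0],"grip": 0.7}
    - {"dp": [0,0,2.5],"rot": [0,0,0],"grip": 0.7}
    - {"dp": [0,0,2.5],"rot": [0,0,0],"grip": 0.7}

```text
time_s: 10.68
ee_pos: [0.612, 0.0772, 0.0071]
eef_rot: [0.706, 0.033, 0.706, -0.033]
force: [-0.1, -0.2, -1.2]
width: 0.0476
```

It went in without resistance. A small sideways probe will confirm the blade is in the slot and centre it.

Call:
step_arm:
  motion:
    - {"dp": [0,0.2,0],"rot": [0,0,0],"grip": 0.7}
    - {"dp": [0,0.4,0],"rot": [0,0,0],"grip": 0.7}
    - {"dp": [0,0.4,0],"rot": [0,0,0],"grip": 0.7}
    - {"dp": [0,0.4,0],"rot": [0,0,0],"grip": 0.7}

```text
time_s: 11.18
ee_pos: [0.6116, 0.0798, 0.0071]
eef_rot: [0.706, 0.033, 0.707, -0.034]
force: [-3.1, -10.1, 0.6]
width: 0.0478
```

Call:
step_arm:
  motion:
    - {"dp": [0,-0.4,0],"rot": [0,0,0],"grip": 0.7}
    - {"dp": [0,-0.8,0],"rot": [0,0,0],"grip": 0.7}
    - {"dp": [0,-0.8,0],"rot": [0,0,0],"grip": 0.7}
    - {"dp": [0,-0.8,0],"rot": [0,0,0],"grip": 0.7}

```text
time_s: 11.68
ee_pos: [0.6117, 0.0765, 0.0075]
eef_rot: [0.707, 0.034, 0.706, -0.031]
force: [1.5, 18.6, -2.4]
width: 0.0482
```

The sideways play is about 3 mm, so the 8 mm blade is in an 11 mm slot, centred at y ≈ 0.078. That also refines the blade position. Next this foot goes to the 14 mm blade.

Call:
step_arm:
  motion:
    - {"dp": [0,0.5,0],"rot": [0,0,0],"grip": 0.7}
    - {"dp": [0,0.5,-2.5],"rot": [0,0,0],"grip": 0.7}
    - {"dp": [0,0.5,-5],"rot": [0,0,0],"grip": 0.7}
    - {"dp": [0,0.5,-5.5],"rot": [0,0,0],"grip": 0.7}
    - {"dp": [0,-3,-5.5],"rot": [0,0,0],"grip": 0.7}
    - {"dp": [0,-6.5,-5.5],"rot": [0,0,0],"grip": 0.7}
    - {"dp": [0,-6.5,-5.5],"rot": [0,0,0],"grip": 0.7}
    - {"dp": [0,-6.5,-4.5],"rot": [0,0,0],"grip": 0.7}
    - {"dp": [0,-6.5,-4],"rot": [0,0,0],"grip": 0.7}
    - {"dp": [0,-6.5,-3.7],"rot": [0,0,0],"grip": 0.7}

```text
time_s: 12.92
ee_pos: [0.5689, 0.0126, 0.007]
eef_rot: [0.706, 0.033, 0.706, -0.033]
force: [-0.2, -1.0, -0.7]
width: 0.0482
```

Call:
step_arm:
  motion:
    - {"dp": [0,0,0.4],"rot": [0,0,0],"grip": 0.7}
    - {"dp": [0,0,0.8],"rot": [0,0,0],"grip": 0.7}
    - {"dp": [0,0,1.2],"rot": [0,0,0],"grip": 0.7}
    - {"dp": [0,0,1.3],"rot": [0,0,0],"grip": 0.7}
    - {"dp": [0,0,1.3],"rot": [0,0,0],"grip": 0.7}

```text
time_s: 13.55
ee_pos: [0.5803, 0.0107, 0.0068]
eef_rot: [0.705, 0.033, 0.707, -0.033]
force: [-7.1, -0.5, 2.6]
width: 0.0481
```

Call:
step_arm:
  motion:
    - {"dp": [0,0,0.3],"rot": [0,0,0],"grip": 0.7}
    - {"dp": [0,0,0.3],"rot": [0,0,0],"grip": 0.7}
    - {"dp": [0,0,0.3],"rot": [0,0,0],"grip": 0.7}

```text
time_s: 13.92
ee_pos: [0.5822, 0.0109, 0.0066]
eef_rot: [0.704, 0.033, 0.708, -0.033]
force: [-13.7, 1.2, 5.1]
width: 0.048
```

The 14 mm blade blocks it: force rises to 14 N with no travel. So F4 takes the 8 mm blade and goes to bay 0. I'll back off, lift and carry it.

Call:
step_arm:
  motion:
    - {"dp": [0,0,-1.5],"rot": [0,0,0],"grip": 0.7}
    - {"dp": [-4,0,-1.5],"rot": [0,0,0],"grip": 0.7}
    - {"dp": [-8,0,-1.5],"rot": [0,0,0],"grip": 0.7}
    - {"dp": [-8,0,-1.5],"rot": [0,0,0],"grip": 0.7}
    - {"dp": [-8,0,-1.5],"rot": [0,0,0],"grip": 0.7}

```text
time_s: 14.55
ee_pos: [0.5691, 0.012, 0.0864]
eef_rot: [0.706, 0.033, 0.707, -0.033]
force: [-0.2, 1.7, -0.2]
width: 0.0476
```

```bash
python3 -c "
from h import *
mv(.5405,-.229,.087,-2.7)"
```

```text
dp [ -0.06 -24.26  -0.59] rot [-2.7 -0.1  0. ]
```

Call:
step_arm:
  motion:
    - {"dp": [0,-24.2,-0.6],"rot": [-2.7,0,0],"grip": 0.7}
    - {"dp": [0,-24.2,-0.6],"rot": [-2.7,0,0],"grip": 0.7}
    - {"dp": [0,-24.2,-0.6],"rot": [-2.7,0,0],"grip": 0.7}
    - {"dp": [0,-24.2,-0.6],"rot": [-2.7,0,0],"grip": 0.7}
    - {"dp": [0,-24.2,-0.6],"rot": [-2.7,0,0],"grip": 0.7}
    - {"dp": [0,-24.2,-0.6],"rot": [-2.7,0,0],"grip": 0.7}
    - {"dp": [0,-24.2,-0.6],"rot": [-2.7,0,0],"grip": 0.7}

```text
time_s: 15.42
ee_pos: [0.5409, -0.2272, 0.0867]
eef_rot: [0.707, 0.016, 0.707, -0.016]
force: [-0.7, 0.2, -1.5]
width: 0.0479
```

```bash
python3 -c "
from h import *
a=snap('wrist','w5')['image']
cv2.imwrite('pics/w5.png',a)
print(rot()[0]);mv(.5405,-.229,.002,-2.7)
print([proj('w5',p).round(0) for p in([.4319,-.186,.015],[.4247,-.264,.015],[.4210,-.3436,.015])])"
```

```text
[ 0.54097843 -0.22723211  0.08685611]
dp [ 8.49 -0.18 -0.04] rot [ 0.1 -0.  -0. ]
[array([367.,  60.]), array([267.,  55.]), array([164.,  55.])]
```

View pics/w5.png

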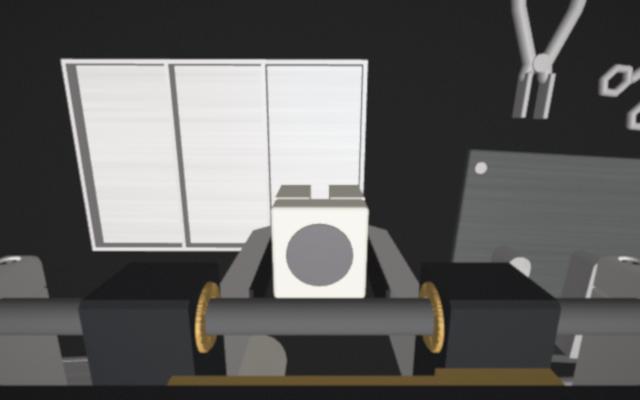

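The wrist view shows the foot centred over the left bay. The bay's front wall spans about col 264 to 367 and the foot is at col 320. I'll lower and release.

Call:
step_arm:
  motion:
    - {"dp": [5,-0.1,0],"rot": [0,0,0],"grip": 0.7}
    - {"dp": [7.5,-0.1,0],"rot": [0,0,0],"grip": 0.7}
    - {"dp": [8.3,-0.1,0],"rot": [0,0,0],"grip": 0.7}
    - {"dp": [8.6,-0.1,0],"rot": [0,0,0],"grip": 0.7}
    - {"dp": [8.6,-0.1,0],"rot": [0,0,0],"grip": 0.7}
    - {"dp": [8.6,-0.1,0],"rot": [0,0,0],"grip": 0.3}
    - {"dp": [8.6,-0.1,0],"rot": [0,0,0],"grip": 0.3}
    - {"dp": [8.6,-0.1,0],"rot": [0,0,0],"grip": 0.3}

```text
time_s: 16.48
ee_pos: [0.5409, -0.2295, 0.0015]
eef_rot: [0.707, 0.016, 0.707, -0.017]
force: [0.6, 1.2, -0.4]
width: 0.0655
```

Call:
step_arm:
  motion:
    - {"dp": [-4,0,0],"rot": [0,0,0],"grip": 0.3}
    - {"dp": [-9,0,0],"rot": [0,0,0],"grip": 0.2}
    - {"dp": [-12,0,0],"rot": [0,0,0],"grip": 0.2}
    - {"dp": [-12,0,0],"rot": [0,0,0],"grip": 0.2}

```text
time_s: 16.98
ee_pos: [0.5417, -0.2299, 0.1236]
eef_rot: [0.708, 0.016, 0.706, -0.017]
force: [-0.9, -0.2, -0.2]
width: 0.0749
```

```bash
python3 -c "
from h import *
snap('top','t5')
mv(.4055,.348,.12,-22)"
```

```text
dp [  0.11  57.06 -16.22] rot [19.3  0.1  0. ]
```

Call:
step_arm:
  motion:
    - {"dp": [0,57,-16.2],"rot": [19.3,0,0],"grip": 0.2}
    - {"dp": [0,57,-16.2],"rot": [19.3,0,0],"grip": 0.2}
    - {"dp": [0,57,-16.2],"rot": [19.3,0,0],"grip": 0.2}
    - {"dp": [0,57,-16.2],"rot": [19.3,0,0],"grip": 0.2}
    - {"dp": [0,57,-16.2],"rot": [19.3,0,0],"grip": 0.2}
    - {"dp": [0,57,-16.2],"rot": [19.3,0,0],"grip": 0.2}
    - {"dp": [0,57,-16.2],"rot": [19.3,0,0],"grip": 0.2}
    - {"dp": [0,57,-16.2],"rot": [19.3,0,0],"grip": 0.2}
    - {"dp": [0,57,-16.2],"rot": [19.3,0,0],"grip": 0.2}
    - {"dp": [0,57,-16.2],"rot": [19.3,0,0],"grip": 0.2}

```text
time_s: 18.27
ee_pos: [0.4037, 0.3496, 0.1194]
eef_rot: [0.694, 0.133, 0.695, -0.135]
force: [0.1, 0.0, -0.6]
width: 0.0753
```

```bash
cat >> h.py <<'E'
def foot(f,x,y):
    """refine foot near (x,y): top-face rect in wrist image f"""
    g=cv2.imread(f'pics/{f}.png',0); u,v=proj(f,[x,y,.05]); print('expect',u.round(),v.round(), g[int(v)-60:int(v)+60:10,int(u)])
    m=(g>232).astype(np.uint8)
    cs,_=cv2.findContours(m,cv2.RETR_EXTERNAL,cv2.CHAIN_APPROX_NONE)
    for c in cs:
        if cv2.contourArea(c)<800: continue
        q=cv2.boxPoints(cv2.minAreaRect(c)); W=np.array([ray(f,*p,.05)[:2] for p in q]); e=W[1]-W[0]; h=W[2]-W[1]
        a=np.degrees(np.arctan2(e[1],e[0])); a=(a+45)%90-45
        print(q.mean(0).round(1),'W',W.mean(0).round(4),'sz',np.linalg.norm(e).round(4),np.linalg.norm(h).round(4),'yaw',a.round(1))
E
python3 -c "
from h import *
snap('wrist','w6');print(rot()[0]);foot('w6',.4055,.348)"
```

```text
[0.40329591 0.35136984 0.11942589]
expect 320.0 201.0 [ 90  90  89 250 255 252 252 252 255  89  89  90]
[191.5 357.5] W [0.5042 0.1756] sz 0.0331 0.0483 yaw -21.8
[391.5 355.5] W [0.5734 0.355 ] sz 0.0457 0.0576 yaw -20.2
[366.5 272. ] W [0.4827 0.3625] sz 0.0485 0.0509 yaw -21.8
[423.6 263. ] W [0.4942 0.4133] sz 0.0178 0.0923 yaw 20.7
[216.9 264.6] W [0.4265 0.2397] sz 0.0931 0.0229 yaw 27.9
[318.  196.5] W [0.4019 0.3479] sz 0.0466 0.0551 yaw -21.8
```

View pics/w6.png

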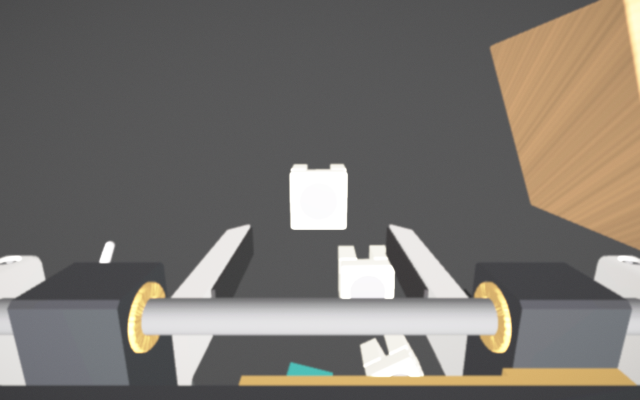

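F3's disc is at (319,201), aligned with the jaws. I'll descend and grip at the corrected height.

```bash
python3 -c "
from h import *
p=ray('w6',319,200.5,.05);print(p)
b=mv(p[0],p[1],-.003,-22)
b=mv(p[0],p[1],.067,-22,b)
a=np.radians(-5.4);e=np.array([np.cos(a),np.sin(a)])
B=np.array([.612,.0781]); q=B-e*.056; print(q)
mv(q[0],q[1],.067,-5.4,b)"
```

```text
[0.40486659 0.34764633 0.05      ]
dp [12.24 -0.27  0.3 ] rot [ 0.2 -0.1  0.1]
dp [-7.  0.  0.] rot [0. 0. 0.]
[0.55624853 0.08337007]
dp [  0.   -18.83  23.94] rot [-16.6   0.    0. ]
```

Call:
step_arm:
  motion:
    - {"dp": [5,-0.2,0.2],"rot": [0,0,0],"grip": 0.2}
    - {"dp": [10,-0.2,0.2],"rot": [0,0,0],"grip": 0.2}
    - {"dp": [12.2,-0.2,0.2],"rot": [0,0,0],"grip": 0.2}
    - {"dp": [12.2,-0.2,0.2],"rot": [0,0,0],"grip": 0.2}
    - {"dp": [12.2,-0.2,0.2],"rot": [0,0,0],"grip": 0.7}
    - {"dp": [12.2,-0.2,0.2],"rot": [0,0,0],"grip": 0.7}
    - {"dp": [12.2,-0.2,0.2],"rot": [0,0,0],"grip": 0.7}
    - {"dp": [12.2,-0.2,0.2],"rot": [0,0,0],"grip": 0.7}
    - {"dp": [12.2,-0.2,0.2],"rot": [0,0,0],"grip": 0.7}
  force: 25

```text
time_s: 19.45
ee_pos: [0.4069, 0.3452, -0.0001]
eef_rot: [0.694, 0.135, 0.694, -0.134]
force: [-1.1, 0.0, 6.2]
width: 0.0474
```

Call:
step_arm:
  motion:
    - {"dp": [-4,0,0],"rot": [0,0,0],"grip": 0.7}
    - {"dp": [-7,0,0],"rot": [0,0,0],"grip": 0.7}
    - {"dp": [-7,0,0],"rot": [0,0,0],"grip": 0.7}
    - {"dp": [-7,0,0],"rot": [0,0,0],"grip": 0.7}

```text
time_s: 19.95
ee_pos: [0.4061, 0.3445, 0.0681]
eef_rot: [0.694, 0.134, 0.694, -0.135]
force: [0.6, 0.7, -1.2]
width: 0.0477
```

```bash
python3 -c "
from h import *
print(rot()[0]);mv(.5562,.0834,.067,-5.4)"
```

```text
[0.40612546 0.34454763 0.06814118]
dp [  0.12 -18.6   23.69] rot [-16.6  -0.    0.1]
```

Call:
step_arm:
  motion:
    - {"dp": [0,-18.6,23.7],"rot": [-16.6,0,0],"grip": 0.7}
    - {"dp": [0,-18.6,23.7],"rot": [-16.6,0,0],"grip": 0.7}
    - {"dp": [0,-18.6,23.7],"rot": [-16.6,0,0],"grip": 0.7}
    - {"dp": [0,-18.6,23.7],"rot": [-16.6,0,0],"grip": 0.7}
    - {"dp": [0,-18.6,23.7],"rot": [-16.6,0,0],"grip": 0.7}
    - {"dp": [0,-18.6,23.7],"rot": [-16.6,0,0],"grip": 0.7}
    - {"dp": [0,-18.6,23.7],"rot": [-16.6,0,0],"grip": 0.7}
    - {"dp": [0,-18.6,23.7],"rot": [-16.6,0,0],"grip": 0.7}

```text
time_s: 20.95
ee_pos: [0.5561, 0.0848, 0.0687]
eef_rot: [0.706, 0.033, 0.707, -0.033]
force: [0.2, 0.2, -1.1]
width: 0.0477
```

```bash
python3 -c "
from h import *
print(rot()[0],r.read_state()['width']);mv(.5562,.0834,.0075,-5.4)
snap('wrist','w7')
a=cv2.imread('pics/w7.png',0).astype(int)
for r_ in (350,365):
    row=a[r_,290:350]; m=row>215; print(r_,row[::3], 290+np.where(m)[0].mean())
"
```

```text
[0.55610786 0.08483474 0.06867658] 0.04766595860799687
dp [ 6.12 -0.14  0.03] rot [ 0.1 -0.1  0. ]
350 [143 144 143 144 144 144 145 158 248 249 249 167 144 146 146 147 148 147
 147 148] 317.5
365 [ 73  72  73  72  73  73  73 105 247 248 247 100  74  73  73  72  71  73
  72  73] 317.0
```

Call:
step_arm:
  motion:
    - {"dp": [3,-0.1,0],"rot": [0,0,0],"grip": 0.7}
    - {"dp": [5.7,-0.1,0],"rot": [0,0,0],"grip": 0.7}
    - {"dp": [6.1,-0.1,1],"rot": [0,0,0],"grip": 0.7}
    - {"dp": [6.1,-0.1,2],"rot": [0,0,0],"grip": 0.7}
    - {"dp": [6.1,-0.1,2.5],"rot": [0,0,0],"grip": 0.7}
    - {"dp": [6.1,-0.1,3],"rot": [0,0,0],"grip": 0.7}
    - {"dp": [6.1,-0.1,3.3],"rot": [0,0,0],"grip": 0.7}
    - {"dp": [6.1,-0.1,3.6],"rot": [0,0,0],"grip": 0.7}
    - {"dp": [6.1,-0.1,3.9],"rot": [0,0,0],"grip": 0.7}

```text
time_s: 22.12
ee_pos: [0.5957, 0.0791, 0.0082]
eef_rot: [0.706, 0.033, 0.706, -0.033]
force: [0.6, 1.0, -1.4]
width: 0.0482
```

Call:
step_arm:
  motion:
    - {"dp": [0,0,0.6],"rot": [0,0,0],"grip": 0.7}
    - {"dp": [0,0,1.2],"rot": [0,0,0],"grip": 0.7}
    - {"dp": [0,0,1.7],"rot": [0,0,0],"grip": 0.7}
    - {"dp": [0,0,1.7],"rot": [0,0,0],"grip": 0.7}
    - {"dp": [0,0,1.7],"rot": [0,0,0],"grip": 0.7}

```text
time_s: 22.75
ee_pos: [0.6123, 0.0775, 0.008]
eef_rot: [0.706, 0.033, 0.706, -0.033]
force: [0.3, -0.2, -1.0]
width: 0.0477
```

It goes over the 8 mm blade. Now the 14 mm blade.

Call:
step_arm:
  motion:
    - {"dp": [0,0,-2.5],"rot": [0,0,0],"grip": 0.7}
    - {"dp": [0,0,-5],"rot": [0,0,0],"grip": 0.7}
    - {"dp": [0,-0.5,-5.5],"rot": [0,0,0],"grip": 0.7}
    - {"dp": [0,-4,-5.5],"rot": [0,0,0],"grip": 0.7}
    - {"dp": [0,-6.9,-5.5],"rot": [0,0,0],"grip": 0.7}
    - {"dp": [0,-6.9,-5.5],"rot": [0,0,0],"grip": 0.7}
    - {"dp": [0,-6.9,-4.5],"rot": [0,0,0],"grip": 0.7}
    - {"dp": [0,-6.9,-3.7],"rot": [0,0,0],"grip": 0.7}
    - {"dp": [0,-6.9,-3.2],"rot": [0,0,0],"grip": 0.7}
    - {"dp": [0,-6.9,-2.9],"rot": [0,0,0],"grip": 0.7}

```text
time_s: 24.0
ee_pos: [0.5774, 0.0118, 0.008]
eef_rot: [0.706, 0.033, 0.706, -0.033]
force: [0.4, -0.0, -1.0]
width: 0.048
```

Call:
step_arm:
  motion:
    - {"dp": [0,0,0.3],"rot": [0,0,0],"grip": 0.7}
    - {"dp": [0,0,0.6],"rot": [0,0,0],"grip": 0.7}
    - {"dp": [0,0,0.6],"rot": [0,0,0],"grip": 0.7}
    - {"dp": [0,0,0.6],"rot": [0,0,0],"grip": 0.7}

```text
time_s: 24.5
ee_pos: [0.583, 0.011, 0.0081]
eef_rot: [0.706, 0.033, 0.706, -0.033]
force: [0.1, -0.5, -0.5]
width: 0.0479
```

No resistance where F4 was blocked, so I'll push on.

Call:
step_arm:
  motion:
    - {"dp": [0,0,0.4],"rot": [0,0,0],"grip": 0.7}
    - {"dp": [0,0,0.8],"rot": [0,0,0],"grip": 0.7}
    - {"dp": [0,0,1.0],"rot": [0,0,0],"grip": 0.7}
    - {"dp": [0,0,1.0],"rot": [0,0,0],"grip": 0.7}

```text
time_s: 25.0
ee_pos: [0.5931, 0.01, 0.0081]
eef_rot: [0.706, 0.033, 0.706, -0.033]
force: [0.9, -0.4, -0.4]
width: 0.0478
```

Call:
step_arm:
  motion:
    - {"dp": [0,0,0.4],"rot": [0,0,0],"grip": 0.7}
    - {"dp": [0,0,0.9],"rot": [0,0,0],"grip": 0.7}
    - {"dp": [0,0,1.3],"rot": [0,0,0],"grip": 0.7}
    - {"dp": [0,0,1.3],"rot": [0,0,0],"grip": 0.7}

```text
time_s: 25.5
ee_pos: [0.6062, 0.0088, 0.008]
eef_rot: [0.706, 0.033, 0.706, -0.033]
force: [0.5, -0.8, -1.3]
width: 0.0477
```

It fits the 14 mm blade. Now the 20 mm one.

Call:
step_arm:
  motion:
    - {"dp": [0,0,-2.5],"rot": [0,0,0],"grip": 0.7}
    - {"dp": [0,0,-5],"rot": [0,0,0],"grip": 0.7}
    - {"dp": [0,-0.5,-5.5],"rot": [0,0,0],"grip": 0.7}
    - {"dp": [0,-4,-5.5],"rot": [0,0,0],"grip": 0.7}
    - {"dp": [0,-7,-5.5],"rot": [0,0,0],"grip": 0.7}
    - {"dp": [0,-7,-5.5],"rot": [0,0,0],"grip": 0.7}
    - {"dp": [0,-7,-4.5],"rot": [0,0,0],"grip": 0.7}
    - {"dp": [0,-7,-3.7],"rot": [0,0,0],"grip": 0.7}
    - {"dp": [0,-7,-3.2],"rot": [0,0,0],"grip": 0.7}
    - {"dp": [0,-7,-2.9],"rot": [0,0,0],"grip": 0.7}

```text
time_s: 26.75
ee_pos: [0.5709, -0.0578, 0.008]
eef_rot: [0.706, 0.033, 0.706, -0.033]
force: [-0.1, 0.2, -1.8]
width: 0.0477
```

Call:
step_arm:
  motion:
    - {"dp": [0,0,0.3],"rot": [0,0,0],"grip": 0.7}
    - {"dp": [0,0,0.6],"rot": [0,0,0],"grip": 0.7}
    - {"dp": [0,0,0.8],"rot": [0,0,0],"grip": 0.7}
    - {"dp": [0,0,0.8],"rot": [0,0,0],"grip": 0.7}

```text
time_s: 27.25
ee_pos: [0.5786, -0.059, 0.0081]
eef_rot: [0.706, 0.033, 0.706, -0.033]
force: [-0.2, 0.1, -1.1]
width: 0.0481
```

Call:
step_arm:
  motion:
    - {"dp": [0,0,0.3],"rot": [0,0,0],"grip": 0.7}
    - {"dp": [0,0,0.5],"rot": [0,0,0],"grip": 0.7}
    - {"dp": [0,0,0.5],"rot": [0,0,0],"grip": 0.7}

```text
time_s: 27.62
ee_pos: [0.5836, -0.0594, 0.0081]
eef_rot: [0.706, 0.033, 0.706, -0.033]
force: [0.0, 0.7, -0.6]
width: 0.0477
```

Call:
step_arm:
  motion:
    - {"dp": [0,0,0.4],"rot": [0,0,0],"grip": 0.7}
    - {"dp": [0,0,0.6],"rot": [0,0,0],"grip": 0.7}
    - {"dp": [0,0,0.6],"rot": [0,0,0],"grip": 0.7}

```text
time_s: 28.0
ee_pos: [0.5896, -0.06, 0.0081]
eef_rot: [0.706, 0.033, 0.706, -0.033]
force: [-0.6, 0.5, -1.4]
width: 0.0481
```

Call:
step_arm:
  motion:
    - {"dp": [0,0,0.4],"rot": [0,0,0],"grip": 0.7}
    - {"dp": [0,0,0.7],"rot": [0,0,0],"grip": 0.7}
    - {"dp": [0,0,0.7],"rot": [0,0,0],"grip": 0.7}

```text
time_s: 28.38
ee_pos: [0.5966, -0.0606, 0.0081]
eef_rot: [0.706, 0.033, 0.706, -0.033]
force: [-0.4, -0.6, -2.2]
width: 0.0476
```

It fits the 20 mm blade too, so F3 goes to bay 2. I'll lift straight up and carry it.

Call:
step_arm:
  motion:
    - {"dp": [-4,0,0],"rot": [0,0,0],"grip": 0.7}
    - {"dp": [-8,0,0],"rot": [0,0,0],"grip": 0.7}
    - {"dp": [-8,0,0],"rot": [0,0,0],"grip": 0.7}
    - {"dp": [-8,0,0],"rot": [0,0,0],"grip": 0.7}

```text
time_s: 28.88
ee_pos: [0.596, -0.0605, 0.0873]
eef_rot: [0.706, 0.033, 0.707, -0.033]
force: [0.2, -0.5, -1.4]
width: 0.048
```

```bash
python3 -c "
from h import *
print(rot()[0]);mv(.5335,-.384,.088,-2.7)"
```

```text
[ 0.59596812 -0.06053334  0.08727379]
dp [ -0.07 -32.79  -3.19] rot [-2.7 -0.1 -0. ]
```

Call:
step_arm:
  motion:
    - {"dp": [0,-3,-3.2],"rot": [-2.7,0,0],"grip": 0.7}
    - {"dp": [0,-9,-4],"rot": [-2.7,0,0],"grip": 0.7}
    - {"dp": [0,-15,-5],"rot": [-2.7,0,0],"grip": 0.7}
    - {"dp": [0,-21,-5],"rot": [-2.7,0,0],"grip": 0.7}
    - {"dp": [0,-27,-4],"rot": [-2.7,0,0],"grip": 0.7}
    - {"dp": [0,-32.8,-3.2],"rot": [-2.7,0,0],"grip": 0.7}
    - {"dp": [0,-32.8,-3.2],"rot": [-2.7,0,0],"grip": 0.7}
    - {"dp": [0,-32.8,-3.2],"rot": [-2.7,0,0],"grip": 0.7}
    - {"dp": [0,-32.8,-3.2],"rot": [-2.7,0,0],"grip": 0.7}

```text
time_s: 30.0
ee_pos: [0.534, -0.3829, 0.0878]
eef_rot: [0.707, 0.016, 0.707, -0.016]
force: [-0.1, -0.6, -1.0]
width: 0.0477
```

```bash
python3 -c "
from h import *
print(rot()[0]);mv(.5335,-.384,.001,-2.7); print(ray('top0',428.4,154,0))"
```

```text
[ 0.53404149 -0.3829072   0.08775093]
dp [ 8.68 -0.12 -0.04] rot [ 0.1 -0.  -0. ]
[ 0.69632422 -0.29567816  0.        ]
```

Bottle at x ≈ 0.70, well clear. I'll lower and release.

Call:
step_arm:
  motion:
    - {"dp": [5,-0.1,0],"rot": [0,0,0],"grip": 0.7}
    - {"dp": [7.5,-0.1,0],"rot": [0,0,0],"grip": 0.7}
    - {"dp": [8.3,-0.1,0],"rot": [0,0,0],"grip": 0.7}
    - {"dp": [8.6,-0.1,0],"rot": [0,0,0],"grip": 0.7}
    - {"dp": [8.6,-0.1,0],"rot": [0,0,0],"grip": 0.7}
    - {"dp": [8.6,-0.1,0],"rot": [0,0,0],"grip": 0.3}
    - {"dp": [8.6,-0.1,0],"rot": [0,0,0],"grip": 0.3}
    - {"dp": [8.6,-0.1,0],"rot": [0,0,0],"grip": 0.3}

```text
time_s: 31.0
ee_pos: [0.5339, -0.3853, 0.0025]
eef_rot: [0.707, 0.016, 0.707, -0.017]
force: [-0.6, 0.6, -0.0]
width: 0.0652
```

Call:
step_arm:
  motion:
    - {"dp": [-4,0,0],"rot": [0,0,0],"grip": 0.3}
    - {"dp": [-9,0,0],"rot": [0,0,0],"grip": 0.2}
    - {"dp": [-12,0,0],"rot": [0,0,0],"grip": 0.2}
    - {"dp": [-12,0,0],"rot": [0,0,0],"grip": 0.2}

```text
time_s: 31.5
ee_pos: [0.5347, -0.3859, 0.1249]
eef_rot: [0.708, 0.015, 0.706, -0.017]
force: [-0.6, -0.0, -2.0]
width: 0.0749
```

```bash
python3 -c "
from h import *
print(rot()[0]);b=mv(.52,.0,.12,-20)
snap('top','t6');c=cv2.imread('pics/t6.png')
o=np.zeros((600,800,3),np.uint8);o[:,:]=0
o[:480,:480]=cv2.resize(c[160:280,170:290],(480,480),interpolation=cv2.INTER_CUBIC)
o[:360,480:]=cv2.resize(c[180:270,390:470],(320,360),interpolation=cv2.INTER_CUBIC)
cv2.imwrite('pics/c6.png',o)
mv(.5008,.358,.12,-20,b)"
```

```text
[ 0.5347102  -0.38590352  0.12491463]
dp [ 0.37 38.48 -3.27] rot [17.3  0.2  0.1]
dp [  0.    32.98 -14.05] rot [0. 0. 0.]
```

View pics/c6.png

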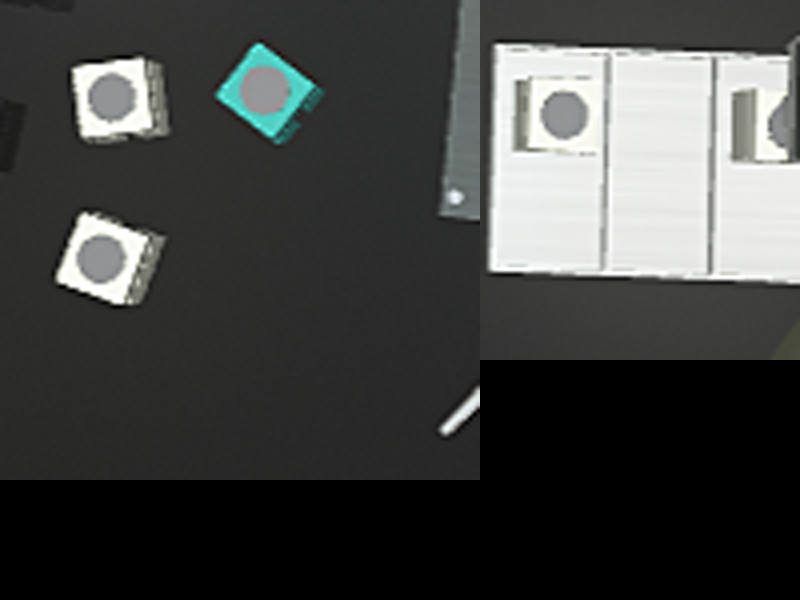

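F1 and F2 are unmoved, at crop (112,98) and (100,258), and F4 and F3 stand upright in the left and right bays. Next is F2.

Call:
step_arm:
  motion:
    - {"dp": [0.3,38.5,-3.3],"rot": [17.3,0,0],"grip": 0.2}
    - {"dp": [0.3,38.5,-3.3],"rot": [17.3,0,0],"grip": 0.2}
    - {"dp": [0.3,38.5,-3.3],"rot": [17.3,0,0],"grip": 0.2}
    - {"dp": [0.3,38.5,-3.3],"rot": [17.3,0,0],"grip": 0.2}
    - {"dp": [0.3,38.5,-3.3],"rot": [17.3,0,0],"grip": 0.2}
    - {"dp": [0.3,38.5,-3.3],"rot": [17.3,0,0],"grip": 0.2}
    - {"dp": [0.3,38.5,-3.3],"rot": [17.3,0,0],"grip": 0.2}

```text
time_s: 32.42
ee_pos: [0.5178, 0.004, 0.1178]
eef_rot: [0.696, 0.121, 0.697, -0.121]
force: [0.1, -0.5, -0.9]
width: 0.0753
```

Call:
step_arm:
  motion:
    - {"dp": [0,33,-14],"rot": [0,0,0],"grip": 0.2}
    - {"dp": [0,33,-14],"rot": [0,0,0],"grip": 0.2}
    - {"dp": [0,33,-14],"rot": [0,0,0],"grip": 0.2}
    - {"dp": [0,33,-14],"rot": [0,0,0],"grip": 0.2}
    - {"dp": [0,33,-14],"rot": [0,0,0],"grip": 0.2}
    - {"dp": [0,33,-14],"rot": [0,0,0],"grip": 0.2}
    - {"dp": [0,33,-14],"rot": [0,0,0],"grip": 0.2}
    - {"dp": [0,33,-14],"rot": [0,0,0],"grip": 0.2}

```text
time_s: 33.42
ee_pos: [0.5001, 0.3577, 0.1181]
eef_rot: [0.696, 0.122, 0.697, -0.123]
force: [0.8, -0.5, 0.6]
width: 0.0752
```

```bash
python3 -c "
from h import *
snap('wrist','w8');print(rot()[0]);foot('w8',.5008,.358);mv(.5006,.358,-.002,-20)"
```

```text
[0.50026739 0.3574592  0.11843102]
expect 321.0 200.0 [ 80  80  81 231 255 248 247 246 255  91  79  80]
[346.1 287.3] W [0.5857 0.351 ] sz 0.047 0.042 yaw 7.0
[457.3 256.8] W [0.5911 0.4531] sz 0.03 0.031 yaw 29.7
[320. 196.] W [0.4981 0.3578] sz 0.0463 0.0539 yaw -20.0
[ 25.4 205.1] W [0.421  0.1178] sz 0.1106 0.0282 yaw -41.3
[628.   61.5] W [0.4804 0.617 ] sz 0.0163 0.0911 yaw -20.0
dp [12.04  0.08  0.02] rot [-0.  -0.   0.1]
```

Call:
step_arm:
  motion:
    - {"dp": [5,0,0],"rot": [0,0,0],"grip": 0.2}
    - {"dp": [10,0,0],"rot": [0,0,0],"grip": 0.2}
    - {"dp": [12.1,0,0],"rot": [0,0,0],"grip": 0.2}
    - {"dp": [12.1,0,0],"rot": [0,0,0],"grip": 0.2}
    - {"dp": [12.1,0,0],"rot": [0,0,0],"grip": 0.7}
    - {"dp": [12.1,0,0],"rot": [0,0,0],"grip": 0.7}
    - {"dp": [12.1,0,0],"rot": [0,0,0],"grip": 0.7}
    - {"dp": [12.1,0,0],"rot": [0,0,0],"grip": 0.7}
    - {"dp": [12.1,0,0],"rot": [0,0,0],"grip": 0.7}
  force: 25

```text
time_s: 34.6
ee_pos: [0.5003, 0.359, -0.001]
eef_rot: [0.697, 0.123, 0.696, -0.122]
force: [-1.7, -1.2, 5.1]
width: 0.048
```

Call:
step_arm:
  motion:
    - {"dp": [-4,0,0],"rot": [0,0,0],"grip": 0.7}
    - {"dp": [-7,0,0],"rot": [0,0,0],"grip": 0.7}
    - {"dp": [-7,0,0],"rot": [0,0,0],"grip": 0.7}
    - {"dp": [-7,0,0],"rot": [0,0,0],"grip": 0.7}

```text
time_s: 35.1
ee_pos: [0.4994, 0.3586, 0.0669]
eef_rot: [0.696, 0.122, 0.697, -0.123]
force: [-0.2, 0.1, -1.2]
width: 0.048
```

```bash
python3 -c "
from h import *
print(rot()[0]);mv(.5562,.0834,.067,-5.4)"
```

```text
[0.49938887 0.3585933  0.06686243]
dp [  0.   -23.93  14.74] rot [-14.6  -0.1   0.1]
```

Call:
step_arm:
  motion:
    - {"dp": [0,-24,14.7],"rot": [-14.6,0,0],"grip": 0.7}
    - {"dp": [0,-24,14.7],"rot": [-14.6,0,0],"grip": 0.7}
    - {"dp": [0,-24,14.7],"rot": [-14.6,0,0],"grip": 0.7}
    - {"dp": [0,-24,14.7],"rot": [-14.6,0,0],"grip": 0.7}
    - {"dp": [0,-24,14.7],"rot": [-14.6,0,0],"grip": 0.7}
    - {"dp": [0,-24,14.7],"rot": [-14.6,0,0],"grip": 0.7}
    - {"dp": [0,-24,14.7],"rot": [-14.6,0,0],"grip": 0.7}
    - {"dp": [0,-24,14.7],"rot": [-14.6,0,0],"grip": 0.7}

```text
time_s: 36.1
ee_pos: [0.5557, 0.0842, 0.0677]
eef_rot: [0.706, 0.033, 0.707, -0.033]
force: [-0.4, 0.3, -0.8]
width: 0.0477
```

```bash
python3 -c "
from h import *
print(rot()[0],r.read_state()['width']);mv(.5562,.0834,.0075,-5.4)
snap('wrist','w9')
a=cv2.imread('pics/w9.png',0).astype(int)
for r_ in (350,365):
    row=a[r_,290:350]; m=row>215; print(r_, 290+np.where(m)[0].mean(),m.sum())
"
```

```text
[0.55572977 0.08420937 0.06767156] 0.04771287713650382
dp [ 6.02 -0.08  0.06] rot [ 0.1 -0.   0. ]
350 318.0 9
365 318.0 9
```

Call:
step_arm:
  motion:
    - {"dp": [3,-0.05,0],"rot": [0,0,0],"grip": 0.7}
    - {"dp": [5.7,-0.05,0],"rot": [0,0,0],"grip": 0.7}
    - {"dp": [6.0,-0.05,1],"rot": [0,0,0],"grip": 0.7}
    - {"dp": [6.0,-0.05,2],"rot": [0,0,0],"grip": 0.7}
    - {"dp": [6.0,-0.05,2.5],"rot": [0,0,0],"grip": 0.7}
    - {"dp": [6.0,-0.05,3],"rot": [0,0,0],"grip": 0.7}
    - {"dp": [6.0,-0.05,3.3],"rot": [0,0,0],"grip": 0.7}
    - {"dp": [6.0,-0.05,3.6],"rot": [0,0,0],"grip": 0.7}
    - {"dp": [6.0,-0.05,3.9],"rot": [0,0,0],"grip": 0.7}

```text
time_s: 37.28
ee_pos: [0.5951, 0.079, 0.0082]
eef_rot: [0.706, 0.033, 0.706, -0.033]
force: [-0.8, -0.3, 0.2]
width: 0.0482
```

Call:
step_arm:
  motion:
    - {"dp": [0,0,0.6],"rot": [0,0,0],"grip": 0.7}
    - {"dp": [0,0,1.2],"rot": [0,0,0],"grip": 0.7}
    - {"dp": [0,0,1.7],"rot": [0,0,0],"grip": 0.7}
    - {"dp": [0,0,1.7],"rot": [0,0,0],"grip": 0.7}
    - {"dp": [0,0,1.7],"rot": [0,0,0],"grip": 0.7}

```text
time_s: 37.9
ee_pos: [0.6117, 0.0774, 0.0081]
eef_rot: [0.706, 0.033, 0.706, -0.033]
force: [-0.2, -1.1, -0.4]
width: 0.0477
```

F2 goes over the 8 mm blade. Next the 14 mm one.

Call:
step_arm:
  motion:
    - {"dp": [0,0,-2.5],"rot": [0,0,0],"grip": 0.7}
    - {"dp": [0,0,-5],"rot": [0,0,0],"grip": 0.7}
    - {"dp": [0,-0.5,-5.5],"rot": [0,0,0],"grip": 0.7}
    - {"dp": [0,-4,-5.5],"rot": [0,0,0],"grip": 0.7}
    - {"dp": [0,-6.9,-5.5],"rot": [0,0,0],"grip": 0.7}
    - {"dp": [0,-6.9,-5.5],"rot": [0,0,0],"grip": 0.7}
    - {"dp": [0,-6.9,-4.5],"rot": [0,0,0],"grip": 0.7}
    - {"dp": [0,-6.9,-3.7],"rot": [0,0,0],"grip": 0.7}
    - {"dp": [0,-6.9,-3.2],"rot": [0,0,0],"grip": 0.7}
    - {"dp": [0,-6.9,-2.9],"rot": [0,0,0],"grip": 0.7}

```text
time_s: 39.15
ee_pos: [0.5768, 0.0117, 0.008]
eef_rot: [0.706, 0.033, 0.706, -0.033]
force: [0.5, -0.1, -1.0]
width: 0.0476
```

Call:
step_arm:
  motion:
    - {"dp": [0,0,0.3],"rot": [0,0,0],"grip": 0.7}
    - {"dp": [0,0,0.6],"rot": [0,0,0],"grip": 0.7}
    - {"dp": [0,0,0.6],"rot": [0,0,0],"grip": 0.7}
    - {"dp": [0,0,0.6],"rot": [0,0,0],"grip": 0.7}

```text
time_s: 39.65
ee_pos: [0.5824, 0.0108, 0.0081]
eef_rot: [0.706, 0.033, 0.706, -0.033]
force: [-0.9, 0.4, -0.7]
width: 0.0482
```

Call:
step_arm:
  motion:
    - {"dp": [0,0,0.4],"rot": [0,0,0],"grip": 0.7}
    - {"dp": [0,0,0.5],"rot": [0,0,0],"grip": 0.7}
    - {"dp": [0,0,0.5],"rot": [0,0,0],"grip": 0.7}

```text
time_s: 40.02
ee_pos: [0.5875, 0.0104, 0.0081]
eef_rot: [0.706, 0.033, 0.706, -0.033]
force: [0.3, 0.2, -0.5]
width: 0.0481
```

Again no resistance; going deeper, then on to the 20 mm blade.

Call:
step_arm:
  motion:
    - {"dp": [0,0,0.6],"rot": [0,0,0],"grip": 0.7}
    - {"dp": [0,0,1.2],"rot": [0,0,0],"grip": 0.7}
    - {"dp": [0,0,1.7],"rot": [0,0,0],"grip": 0.7}
    - {"dp": [0,0,1.7],"rot": [0,0,0],"grip": 0.7}

```text
time_s: 40.52
ee_pos: [0.6047, 0.0087, 0.008]
eef_rot: [0.706, 0.033, 0.706, -0.033]
force: [-0.5, 0.3, -1.7]
width: 0.0478
```

Call:
step_arm:
  motion:
    - {"dp": [0,0,-2.5],"rot": [0,0,0],"grip": 0.7}
    - {"dp": [0,0,-5],"rot": [0,0,0],"grip": 0.7}
    - {"dp": [0,-0.5,-5.5],"rot": [0,0,0],"grip": 0.7}
    - {"dp": [0,-4,-5.5],"rot": [0,0,0],"grip": 0.7}
    - {"dp": [0,-7,-5.5],"rot": [0,0,0],"grip": 0.7}
    - {"dp": [0,-7,-5.5],"rot": [0,0,0],"grip": 0.7}
    - {"dp": [0,-7,-4.5],"rot": [0,0,0],"grip": 0.7}
    - {"dp": [0,-7,-3.7],"rot": [0,0,0],"grip": 0.7}
    - {"dp": [0,-7,-3.2],"rot": [0,0,0],"grip": 0.7}
    - {"dp": [0,-7,-2.9],"rot": [0,0,0],"grip": 0.7}

```text
time_s: 41.78
ee_pos: [0.5693, -0.0578, 0.008]
eef_rot: [0.706, 0.033, 0.706, -0.033]
force: [0.4, 1.1, -0.6]
width: 0.0478
```

Call:
step_arm:
  motion:
    - {"dp": [0,0,0.3],"rot": [0,0,0],"grip": 0.7}
    - {"dp": [0,0,0.6],"rot": [0,0,0],"grip": 0.7}
    - {"dp": [0,0,0.8],"rot": [0,0,0],"grip": 0.7}
    - {"dp": [0,0,0.8],"rot": [0,0,0],"grip": 0.7}

```text
time_s: 42.28
ee_pos: [0.5752, -0.0586, 0.0076]
eef_rot: [0.705, 0.033, 0.708, -0.033]
force: [-10.1, 2.1, 3.3]
width: 0.0477
```

Call:
step_arm:
  motion:
    - {"dp": [0,0,0.3],"rot": [0,0,0],"grip": 0.7}
    - {"dp": [0,0,0.3],"rot": [0,0,0],"grip": 0.7}

```text
time_s: 42.52
ee_pos: [0.5775, -0.0589, 0.0076]
eef_rot: [0.704, 0.033, 0.709, -0.033]
force: [-14.9, 1.9, 6.5]
width: 0.048
```

Call:
step_arm:
  motion:
    - {"dp": [0,0,-1.5],"rot": [0,0,0],"grip": 0.7}
    - {"dp": [-4,0,-1.5],"rot": [0,0,0],"grip": 0.7}
    - {"dp": [-8,0,-1.5],"rot": [0,0,0],"grip": 0.7}
    - {"dp": [-8,0,-1.5],"rot": [0,0,0],"grip": 0.7}
    - {"dp": [-8,0,-1.5],"rot": [0,0,0],"grip": 0.7}

```text
time_s: 43.15
ee_pos: [0.5646, -0.0578, 0.0874]
eef_rot: [0.706, 0.033, 0.707, -0.033]
force: [-0.1, -0.5, -1.6]
width: 0.0479
```

```bash
python3 -c "
from h import *
print(rot()[0]);mv(.5365,-.3065,.088,-2.7)"
```

```text
[ 0.56461765 -0.05777028  0.08737512]
dp [ -0.06 -25.03  -0.47] rot [-2.7 -0.1 -0. ]
```

The 20 mm blade blocks it (15 N), so F2 takes the 14 mm blade and goes to bay 1. I'll put it in the front half, for finger room.

```bash
python3 -c "
from h import *
mv(.473,-.303,.088,-2.7)"
```

```text
dp [ -0.06 -25.27  -6.83] rot [-2.7 -0.1 -0. ]
```

Call:
step_arm:
  motion:
    - {"dp": [0,-25.3,-6.8],"rot": [-2.7,0,0],"grip": 0.7}
    - {"dp": [0,-25.3,-6.8],"rot": [-2.7,0,0],"grip": 0.7}
    - {"dp": [0,-25.3,-6.8],"rot": [-2.7,0,0],"grip": 0.7}
    - {"dp": [0,-25.3,-6.8],"rot": [-2.7,0,0],"grip": 0.7}
    - {"dp": [0,-25.3,-6.8],"rot": [-2.7,0,0],"grip": 0.7}
    - {"dp": [0,-25.3,-6.8],"rot": [-2.7,0,0],"grip": 0.7}
    - {"dp": [0,-25.3,-6.8],"rot": [-2.7,0,0],"grip": 0.7}

```text
time_s: 44.02
ee_pos: [0.474, -0.302, 0.0876]
eef_rot: [0.707, 0.016, 0.707, -0.016]
force: [0.3, 0.0, -0.3]
width: 0.0478
```

Call:
step_arm:
  motion:
    - {"dp": [5,-0.1,0],"rot": [0,0,0],"grip": 0.7}
    - {"dp": [7.5,-0.1,0],"rot": [0,0,0],"grip": 0.7}
    - {"dp": [8.3,-0.1,0],"rot": [0,0,0],"grip": 0.7}
    - {"dp": [8.6,-0.1,0],"rot": [0,0,0],"grip": 0.7}
    - {"dp": [8.6,-0.1,0],"rot": [0,0,0],"grip": 0.7}
    - {"dp": [8.6,-0.1,0],"rot": [0,0,0],"grip": 0.3}
    - {"dp": [8.6,-0.1,0],"rot": [0,0,0],"grip": 0.3}
    - {"dp": [8.6,-0.1,0],"rot": [0,0,0],"grip": 0.3}

```text
time_s: 45.02
ee_pos: [0.4737, -0.3045, 0.0025]
eef_rot: [0.707, 0.016, 0.707, -0.017]
force: [0.2, 0.9, 0.4]
width: 0.0661
```

Call:
step_arm:
  motion:
    - {"dp": [-4,0,0],"rot": [0,0,0],"grip": 0.3}
    - {"dp": [-9,0,0],"rot": [0,0,0],"grip": 0.2}
    - {"dp": [-12,0,0],"rot": [0,0,0],"grip": 0.2}
    - {"dp": [-12,0,0],"rot": [0,0,0],"grip": 0.2}

```text
time_s: 45.52
ee_pos: [0.4744, -0.305, 0.1245]
eef_rot: [0.708, 0.016, 0.706, -0.017]
force: [-0.2, -0.2, -0.0]
width: 0.0756
```

```bash
python3 -c "
from h import *
print(rot()[0]);b=mv(.52,.05,.12,8.4)
snap('top','t7');c=cv2.imread('pics/t7.png',0); a=cv2.imread('pics/t6.png',0)
print('F1 change',np.abs(c[170:200,180:220].astype(int)-a[170:200,180:220]).mean())
mv(.609,.3525,.12,8.4,b)"
```

```text
[ 0.47442606 -0.30499861  0.12449762]
dp [ 0.37 35.67  2.9 ] rot [-11.1   0.2   0.2]
F1 change 1.5491666666666666
dp [ 0.   28.63 13.22] rot [0. 0. 0.]
```

Call:
step_arm:
  motion:
    - {"dp": [0.3,35.7,2.9],"rot": [-11.1,0,0],"grip": 0.2}
    - {"dp": [0.3,35.7,2.9],"rot": [-11.1,0,0],"grip": 0.2}
    - {"dp": [0.3,35.7,2.9],"rot": [-11.1,0,0],"grip": 0.2}
    - {"dp": [0.3,35.7,2.9],"rot": [-11.1,0,0],"grip": 0.2}
    - {"dp": [0.3,35.7,2.9],"rot": [-11.1,0,0],"grip": 0.2}
    - {"dp": [0.3,35.7,2.9],"rot": [-11.1,0,0],"grip": 0.2}
    - {"dp": [0.3,35.7,2.9],"rot": [-11.1,0,0],"grip": 0.2}

```text
time_s: 46.45
ee_pos: [0.5185, 0.0534, 0.1175]
eef_rot: [0.704, -0.053, 0.706, 0.053]
force: [-0.2, -0.6, -0.4]
width: 0.075
```

Call:
step_arm:
  motion:
    - {"dp": [0,28.6,13.2],"rot": [0,0,0],"grip": 0.2}
    - {"dp": [0,28.6,13.2],"rot": [0,0,0],"grip": 0.2}
    - {"dp": [0,28.6,13.2],"rot": [0,0,0],"grip": 0.2}
    - {"dp": [0,28.6,13.2],"rot": [0,0,0],"grip": 0.2}
    - {"dp": [0,28.6,13.2],"rot": [0,0,0],"grip": 0.2}
    - {"dp": [0,28.6,13.2],"rot": [0,0,0],"grip": 0.2}
    - {"dp": [0,28.6,13.2],"rot": [0,0,0],"grip": 0.2}

```text
time_s: 47.32
ee_pos: [0.6077, 0.3518, 0.1177]
eef_rot: [0.705, -0.052, 0.706, 0.051]
force: [0.2, -0.3, 0.0]
width: 0.0754
```

```bash
python3 -c "
from h import *
s=snap('wrist','w10');print(rot()[0]);foot('w10',.609,.352);mv(.609,.352,-.002,8.4)"
```

```text
[0.60789213 0.35144242 0.1184226 ]
expect 321.0 201.0 [ 74  73  72 198 255 240 239 239 254 107  73  73]
[333.  363.5] W [0.7666 0.3874] sz 0.2096 0.0461 yaw 8.4
[440.8 197.8] W [0.5914 0.4521] sz 0.03 0.0294 yaw -33.7
[318.5 199.5] W [0.6084 0.3501] sz 0.0472 0.0532 yaw 8.4
[  6.7 201. ] W [0.6494 0.0884] sz 0.0902 0.0082 yaw -5.8
dp [12.04  0.05  0.13] rot [-0.  -0.1  0. ]
```

View pics/w10.png

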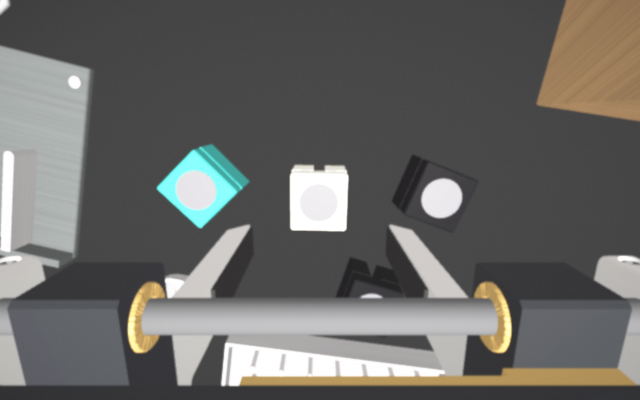

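F1's disc is at (319,202), aligned. The neighbours are about 70 mm to the sides, so I'll narrow the opening a little and descend.

Call:
step_arm:
  motion:
    - {"dp": [4,0,0.1],"rot": [0,0,0],"grip": 0.28}
    - {"dp": [8,0,0.1],"rot": [0,0,0],"grip": 0.28}
    - {"dp": [12.1,0,0.1],"rot": [0,0,0],"grip": 0.28}
    - {"dp": [12.1,0,0.1],"rot": [0,0,0],"grip": 0.28}
    - {"dp": [12.1,0,0.1],"rot": [0,0,0],"grip": 0.7}
    - {"dp": [12.1,0,0.1],"rot": [0,0,0],"grip": 0.7}
    - {"dp": [12.1,0,0.1],"rot": [0,0,0],"grip": 0.7}
    - {"dp": [12.1,0,0.1],"rot": [0,0,0],"grip": 0.7}
    - {"dp": [12.1,0,0.1],"rot": [0,0,0],"grip": 0.7}
  force: 25

```text
time_s: 48.5
ee_pos: [0.6097, 0.3535, 0.0003]
eef_rot: [0.706, -0.052, 0.704, 0.052]
force: [-0.9, -2.2, 7.7]
width: 0.0479
```

Call:
step_arm:
  motion:
    - {"dp": [-4,0,0],"rot": [0,0,0],"grip": 0.7}
    - {"dp": [-7,0,0],"rot": [0,0,0],"grip": 0.7}
    - {"dp": [-7,0,0],"rot": [0,0,0],"grip": 0.7}
    - {"dp": [-7,0,0],"rot": [0,0,0],"grip": 0.7}

```text
time_s: 49.0
ee_pos: [0.6083, 0.3531, 0.0671]
eef_rot: [0.705, -0.052, 0.706, 0.052]
force: [-0.3, 1.0, -1.5]
width: 0.048
```

```bash
python3 -c "
from h import *
print(rot()[0]);b=mv(.54,.30,.087,-5.4);mv(.5562,.0834,.067,-5.4,b)"
```

```text
[0.60833304 0.35313284 0.06711962]
dp [-1.98 -4.25 -7.54] rot [13.8 -0.1  0. ]
dp [  2.   -21.41   3.65] rot [0. 0. 0.]
```

Call:
step_arm:
  motion:
    - {"dp": [-2,0,-1],"rot": [0,0,0],"grip": 0.7}
    - {"dp": [-2,-4.2,-7.5],"rot": [13.8,0,0],"grip": 0.7}
    - {"dp": [-2,-4.2,-7.5],"rot": [13.8,0,0],"grip": 0.7}
    - {"dp": [-2,-4.2,-7.5],"rot": [13.8,0,0],"grip": 0.7}

```text
time_s: 49.5
ee_pos: [0.5402, 0.3003, 0.0875]
eef_rot: [0.706, 0.033, 0.707, -0.033]
force: [0.2, -0.2, -0.3]
width: 0.0482
```

Call:
step_arm:
  motion:
    - {"dp": [1,-21.4,3.6],"rot": [0,0,0],"grip": 0.7}
    - {"dp": [2,-21.4,3.6],"rot": [0,0,0],"grip": 0.7}
    - {"dp": [2,-21.4,3.6],"rot": [0,0,0],"grip": 0.7}
    - {"dp": [2,-21.4,3.6],"rot": [0,0,0],"grip": 0.7}
    - {"dp": [2,-21.4,3.6],"rot": [0,0,0],"grip": 0.7}
    - {"dp": [2,-21.4,3.6],"rot": [0,0,0],"grip": 0.7}

```text
time_s: 50.25
ee_pos: [0.557, 0.0852, 0.0678]
eef_rot: [0.706, 0.033, 0.706, -0.033]
force: [-0.2, 0.3, -0.3]
width: 0.0478
```

```bash
python3 -c "
from h import *
print(rot()[0],r.read_state()['width']);mv(.5562,.0834,.0075,-5.4)
snap('wrist','w11')
a=cv2.imread('pics/w11.png',0).astype(int)
for r_ in (350,365):
    row=a[r_,290:350]; m=row>215; print(r_, 290+np.where(m)[0].mean(),m.sum())
"
```

```text
[0.55700265 0.08521763 0.06781017] 0.0477638794525055
dp [ 6.03 -0.19 -0.06] rot [ 0.1 -0.  -0. ]
350 316.5 10
365 316.5 10
```

Call:
step_arm:
  motion:
    - {"dp": [3,-0.16,0],"rot": [0,0,0],"grip": 0.7}
    - {"dp": [5.7,-0.16,0],"rot": [0,0,0],"grip": 0.7}
    - {"dp": [6.0,-0.16,1],"rot": [0,0,0],"grip": 0.7}
    - {"dp": [6.0,-0.16,2],"rot": [0,0,0],"grip": 0.7}
    - {"dp": [6.0,-0.16,2.5],"rot": [0,0,0],"grip": 0.7}
    - {"dp": [6.0,-0.16,3],"rot": [0,0,0],"grip": 0.7}
    - {"dp": [6.0,-0.16,3.3],"rot": [0,0,0],"grip": 0.7}
    - {"dp": [6.0,-0.16,3.6],"rot": [0,0,0],"grip": 0.7}
    - {"dp": [6.0,-0.16,3.8],"rot": [0,0,0],"grip": 0.7}

```text
time_s: 51.42
ee_pos: [0.5943, 0.0792, 0.0082]
eef_rot: [0.706, 0.033, 0.706, -0.033]
force: [-0.1, -1.3, -0.5]
width: 0.0476
```

Call:
step_arm:
  motion:
    - {"dp": [0,0,0.6],"rot": [0,0,0],"grip": 0.7}
    - {"dp": [0,0,1.2],"rot": [0,0,0],"grip": 0.7}
    - {"dp": [0,0,1.7],"rot": [0,0,0],"grip": 0.7}
    - {"dp": [0,0,1.7],"rot": [0,0,0],"grip": 0.7}
    - {"dp": [0,0,1.7],"rot": [0,0,0],"grip": 0.7}

```text
time_s: 52.05
ee_pos: [0.6111, 0.0777, 0.008]
eef_rot: [0.706, 0.033, 0.706, -0.033]
force: [-0.1, -0.5, -1.1]
width: 0.0479
```

F1 goes over the 8 mm blade. Next the 14 mm one.

Call:
step_arm:
  motion:
    - {"dp": [0,0,-2.5],"rot": [0,0,0],"grip": 0.7}
    - {"dp": [0,0,-5],"rot": [0,0,0],"grip": 0.7}
    - {"dp": [0,-0.5,-5.5],"rot": [0,0,0],"grip": 0.7}
    - {"dp": [0,-4,-5.5],"rot": [0,0,0],"grip": 0.7}
    - {"dp": [0,-6.9,-5.5],"rot": [0,0,0],"grip": 0.7}
    - {"dp": [0,-6.9,-5.5],"rot": [0,0,0],"grip": 0.7}
    - {"dp": [0,-6.9,-4.5],"rot": [0,0,0],"grip": 0.7}
    - {"dp": [0,-6.9,-3.7],"rot": [0,0,0],"grip": 0.7}
    - {"dp": [0,-6.9,-3.2],"rot": [0,0,0],"grip": 0.7}
    - {"dp": [0,-6.9,-2.9],"rot": [0,0,0],"grip": 0.7}

```text
time_s: 53.3
ee_pos: [0.5761, 0.0119, 0.008]
eef_rot: [0.706, 0.033, 0.706, -0.033]
force: [0.5, -0.1, -0.4]
width: 0.0479
```

Call:
step_arm:
  motion:
    - {"dp": [0,0,0.3],"rot": [0,0,0],"grip": 0.7}
    - {"dp": [0,0,0.6],"rot": [0,0,0],"grip": 0.7}
    - {"dp": [0,0,0.6],"rot": [0,0,0],"grip": 0.7}
    - {"dp": [0,0,0.6],"rot": [0,0,0],"grip": 0.7}

```text
time_s: 53.8
ee_pos: [0.5808, 0.0112, 0.0078]
eef_rot: [0.705, 0.033, 0.707, -0.033]
force: [-4.9, -0.1, 0.9]
width: 0.0479
```

Call:
step_arm:
  motion:
    - {"dp": [0,0,0.5],"rot": [0,0,0],"grip": 0.7}
    - {"dp": [0,0,0.5],"rot": [0,0,0],"grip": 0.7}
    - {"dp": [0,0,0.5],"rot": [0,0,0],"grip": 0.7}

```text
time_s: 54.18
ee_pos: [0.5846, 0.0108, 0.0075]
eef_rot: [0.704, 0.033, 0.708, -0.033]
force: [-13.3, 0.1, 4.1]
width: 0.0476
```

Call:
step_arm:
  motion:
    - {"dp": [0,0,-1.5],"rot": [0,0,0],"grip": 0.7}
    - {"dp": [-4,0,-1.5],"rot": [0,0,0],"grip": 0.7}
    - {"dp": [-8,0,-1.5],"rot": [0,0,0],"grip": 0.7}
    - {"dp": [-8,0,-1.5],"rot": [0,0,0],"grip": 0.7}
    - {"dp": [-8,0,-1.5],"rot": [0,0,0],"grip": 0.7}

```text
time_s: 54.8
ee_pos: [0.5715, 0.012, 0.0873]
eef_rot: [0.706, 0.033, 0.707, -0.033]
force: [-0.4, 0.1, -0.9]
width: 0.0479
```

```bash
python3 -c "
from h import *
print(rot()[0]);mv(.475,-.226,.088,-2.7)"
```

```text
[0.57146964 0.01204755 0.08733472]
dp [ -0.06 -24.6   -7.38] rot [-2.7 -0.1  0. ]
```

The 14 mm blade blocks F1 (13 N, as with F4), so F1 also goes to bay 0, in the front half. I'll use a small release opening because F2 is next to it.

Call:
step_arm:
  motion:
    - {"dp": [0,-24.4,-7.4],"rot": [-2.7,0,0],"grip": 0.7}
    - {"dp": [0,-24.4,-7.4],"rot": [-2.7,0,0],"grip": 0.7}
    - {"dp": [0,-24.4,-7.4],"rot": [-2.7,0,0],"grip": 0.7}
    - {"dp": [0,-24.4,-7.4],"rot": [-2.7,0,0],"grip": 0.7}
    - {"dp": [0,-24.4,-7.4],"rot": [-2.7,0,0],"grip": 0.7}
    - {"dp": [0,-24.4,-7.4],"rot": [-2.7,0,0],"grip": 0.7}
    - {"dp": [0,-24.4,-7.4],"rot": [-2.7,0,0],"grip": 0.7}

```text
time_s: 55.68
ee_pos: [0.4757, -0.2227, 0.0876]
eef_rot: [0.707, 0.016, 0.707, -0.016]
force: [0.2, 0.1, -1.1]
width: 0.0478
```

Call:
step_arm:
  motion:
    - {"dp": [5,-0.1,0],"rot": [0,0,0],"grip": 0.7}
    - {"dp": [7.5,-0.1,0],"rot": [0,0,0],"grip": 0.7}
    - {"dp": [8.3,-0.1,0],"rot": [0,0,0],"grip": 0.7}
    - {"dp": [8.6,-0.1,0],"rot": [0,0,0],"grip": 0.7}
    - {"dp": [8.6,-0.1,0],"rot": [0,0,0],"grip": 0.7}
    - {"dp": [8.6,-0.1,0],"rot": [0,0,0],"grip": 0.4}
    - {"dp": [8.6,-0.1,0],"rot": [0,0,0],"grip": 0.4}
    - {"dp": [8.6,-0.1,0],"rot": [0,0,0],"grip": 0.4}

```text
time_s: 56.68
ee_pos: [0.4754, -0.2251, 0.0024]
eef_rot: [0.707, 0.016, 0.707, -0.017]
force: [0.3, -0.7, 0.6]
width: 0.0564
```

Call:
step_arm:
  motion:
    - {"dp": [-4,0,0],"rot": [0,0,0],"grip": 0.4}
    - {"dp": [-9,0,0],"rot": [0,0,0],"grip": 0.4}
    - {"dp": [-14,0,0],"rot": [0,0,0],"grip": 0.3}
    - {"dp": [-14,18,-2],"rot": [0,0,0],"grip": 0.3}
    - {"dp": [-14,22,-2],"rot": [0,0,0],"grip": 0.3}
    - {"dp": [-14,22,-2],"rot": [0,0,0],"grip": 0.3}
    - {"dp": [-14,22,-2],"rot": [0,0,0],"grip": 0.3}

```text
time_s: 57.55
ee_pos: [0.4652, -0.0019, 0.1425]
eef_rot: [0.707, 0.016, 0.707, -0.016]
force: [-0.5, 0.7, -0.6]
width: 0.0658
```

```bash
python3 -c "
from h import *
print(rot()[0])
c=snap('top','t8')['image'];s=snap('scene','s8')['image']
o=np.zeros((600,800,3),np.uint8)
o[:400,:400]=cv2.resize(c[180:280,385:485],(400,400),interpolation=cv2.INTER_CUBIC)
o[:400,400:]=cv2.resize(s[170:270,110:210],(400,400),interpolation=cv2.INTER_CUBIC)
o[400:,:320]=cv2.resize(c,(320,200)); o[400:,320:640]=cv2.resize(s,(320,200))
cv2.imwrite('pics/c7.png',o)"
```

```text
[ 0.46518848 -0.00189645  0.14246923]
```

View pics/c7.png

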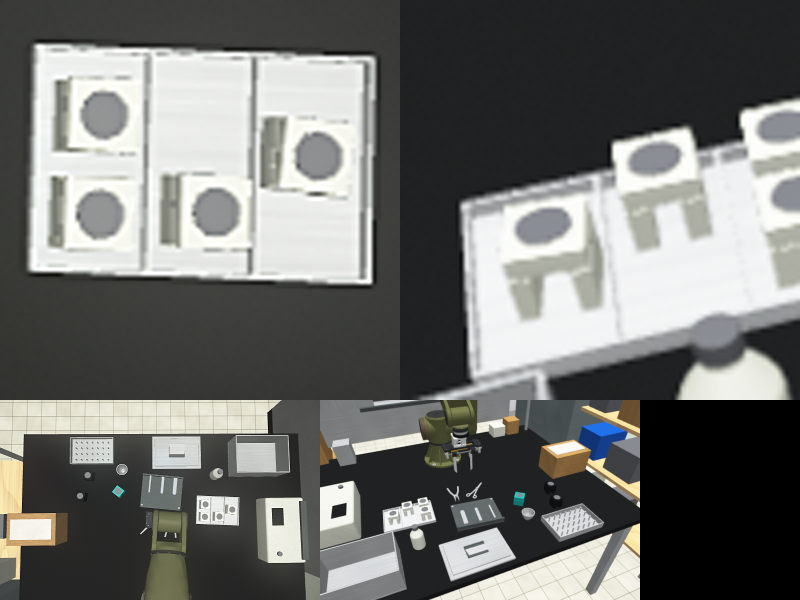

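All four feet stand in their bays. F3, in the right bay, has moved a few cm toward the front since I placed it, which looks like the announced knock. I'll check the numbers.

```bash
python3 -c "
from h import *
a=np.radians(-2.7);Rm=np.array([[np.cos(a),np.sin(a)],[-np.sin(a),np.cos(a)]])
for n,d,off in(('F4',(104,114),.0775),('F1',(100,213),.0775),('F2',(216,211),0),('F3',(318,156),-.0775)):
    p=ray('t8',385+d[0]/4-.375,180+d[1]/4-.375,.053)[:2]; l=Rm@(p-[.505,-.305]); print(n,p.round(4),'along',l[0].round(4),'across',(l[1]-off).round(4))
a=cv2.imread('pics/top0.png',0).astype(int);b=cv2.imread('pics/t8.png',0).astype(int)
for n,(x0,x1,y0,y1) in dict(bottle=(415,450,130,165),gallipot=(228,260,122,155),speculum=(322,358,225,280)).items(): print(n,np.abs(a-b)[y0:y1,x0:x1].mean())
"
```

```text
F4 [ 0.5387 -0.2276] along 0.0301 across 0.0014
F1 [ 0.4714 -0.2234] along -0.0374 across 0.0024
F2 [ 0.472  -0.3027] along -0.0331 across 0.0007
F3 [ 0.5088 -0.3737] along 0.007 across 0.009
bottle 0.6457142857142857
gallipot 0.8806818181818182
speculum 48.48131313131313
```

```bash
python3 -c "
from h import *
a=cv2.imread('pics/scene0.png',0).astype(int);b=cv2.imread('pics/s8.png',0).astype(int)
print(np.abs(a-b)[172:203,250:328].mean(), r.read_state()['time_s'])
job.finish_job()"
```

```text
0.6017369727047146 57.65
the job is handed in; nothing more can be done
```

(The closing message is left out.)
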